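# Dress the sweets counter of a party shop

### The arm

A 6-joint arm with a two-finger parallel gripper is mounted at the origin on the work surface. World frame = base frame: x ahead of the robot, y to its left, z up, the work surface at z = 0. Lengths are in m, angles in rad, forces in N, time in s.
With the tool pointing down it reaches from about 0.375 to 0.975 m from the base axis. Payload 3.8 kg.
Tool frame: the origin (TCP) lies between the finger pads; the fingertips stand 8 mm ahead of it and the grasp point (between the pads) lies 11 mm behind it (tcp_to_tips is the distance from the TCP to the fingertips, in m); z points along the fingers, y is the line along which they close (so a half turn about z gives the same grasp; the last joint's range is limited). The gripper opens to 85 mm and grips with 20 to 120 N. Pads are 22 mm wide; open, the fingers measure 114 mm over their backs; the gripper's body (76 mm by 85 mm) begins 54 mm behind the grasp point. The pads swing forward as they close: fully open they stand 13 mm farther back than shut.
Start: joints at [-1.347, 0.264, 1.604, -0, 1.274, -0.037], TCP at [0.174, -0.652, 0.239] pointing down, gripper open.
Joint ranges: [-2.63, 2.63], [-0.94, 2.18], [0.31, 2.57], [-1.31, 4.45], [0, 2.66], [-2.55, 2.55]. Speed limits (rad/s): [2.57, 2.57, 3.14, 3.14, 3.14, 3.14].

### API

Orientations are given as a rotation vector (axis times angle).
In Python, from workcell import * gives the robot as it stands.
- The arm moves only by the tool move_arm, never from a script. Its argument "series" is one flat list of numbers, 7 for each row, row after row: the finger opening in cm, from 0 to 8.54, then the shift along the tool's x, y, z in cm, then the turn, a rotation vector about the tool's x, y, z in degrees. A call has 1 to 5 rows; each row shifts and turns the commanded pose from where the row before left it, along the tool's axes as they then stand; what a row does not reach is not made up. A row lasts 1/8 s, in which the tool goes at most 62.5 mm and 10.7 degrees, less where a joint would pass 70% of its speed; a pose out of reach is approached as far as the arm can. A call is refused whole if a number of a shift passes 6.25 or a number of a turn 10.7, either way. A call with a gripper value outside its range is refused whole. The fingers move at their own pace and stop on an object; "grip_force" is the grip in N (left out, the last holds). Time passes only in rows, so rows that do not move let the fingers close. It gives the time, the measured TCP pose, the force, the opening and the grip force at its end, in the units of the state.
- read_state(): the state, without advancing time (a new reading comes with each control period).
- read_camera(name): name is "side" or "top"; returns the picture (420x560x3 uint8, red, green, blue); there is no depth.
- calibration(name): a dict with "camera_matrix" (3x3 intrinsics, pixels), "rvec" (rotation vector, rad) and "tvec" (3), from world to camera coordinates, as OpenCV has them. Camera axes: x right, y down, z forward; pixel columns grow to the right and rows downward; lengths in m; the calibration is good to about 2 mm. A picture is of the moment at which its call begins. calibration takes no time and is no camera call.
- finish_job(): hands the job in; it is judged then, once.
The state is a dict: "time": time; "q": joint angles; "joint_vel": joint speeds; "joint_torque": joint torques, N m; "tool_pos": TCP position; "tcp_rot": TCP orientation; "wrist_force": force on the tool from outside, world axes, zero at the start; "torque": the same for the moment, N m; "width": opening from 0.0 (shut) to 1.0 (fully open); "grip_force": force on a finger pad.
Only numpy, scipy, OpenCV 4.12 (cv2) and the standard library are available. Lean on these libraries where they do the work, as an engineer would, in place of code of your own. Each camera call takes 0.05 s, during which the arm holds its last target. There are 200 camera calls.

### The job

Set up the sweets display: pour all the sweets from the steel beaker into the white bowl, stand the empty beaker upright in the middle of the cork coaster, and build up the tin pyramid on the display board with every loose tin: each lies on its side like the tins of the bottom row, squarely in line with them, cradled in the gap between two neighbouring tins of the row below. Leave the mug and the trophy where they are.

Things in the scene. Friction and masses are not known exactly. Their poses are not given: they have to be found in the camera images.
- board: dark wooden display board, fixed, 85 x 285 x 15 mm, carrying a fixed bottom row of four drum-shaped tins (64 mm diameter, 60 mm long) that lie side by side at 68 mm spacing along the board's y, their axes along the board's x. Origin: middle of the board's underside, on the counter; z up. The axes of the four tins lie 47 mm above the counter, at y = -102, -34, 34 and 102 mm
- gap0 (a point): where the centre of a tin comes to rest in the second row, in the gap between two tins of the bottom row: board y = -68 mm, 101 mm above the counter
- gap1 (a point): where the centre of a tin comes to rest in the second row, in the gap between two tins of the bottom row: board y = 0 mm, 101 mm above the counter
- gap2 (a point): where the centre of a tin comes to rest in the second row, in the gap between two tins of the bottom row: board y = 68 mm, 101 mm above the counter
- gap3 (a point): where the centre of a tin comes to rest in the third row, in the gap between two tins of the second row (which must be there first): board y = -34 mm, 155 mm above the counter
- gap4 (a point): where the centre of a tin comes to rest in the third row, in the gap between two tins of the second row (which must be there first): board y = 34 mm, 155 mm above the counter
- gap5 (a point): where the centre of a tin comes to rest in the fourth row, in the gap between the two tins of the third row (which must be there first): board y = 0 mm, 209 mm above the counter
- tin0: drum-shaped metal gift tin lying on its side, 64 mm diameter, 60 mm long, 0.15 kg, flat ends (can be gripped end to end). Origin: its centre; x: along its axis. May be absent
- tin1: drum-shaped metal gift tin lying on its side, 64 mm diameter, 60 mm long, 0.15 kg, flat ends (can be gripped end to end). Origin: its centre; x: along its axis. May be absent
- tin2: drum-shaped metal gift tin lying on its side, 64 mm diameter, 60 mm long, 0.15 kg, flat ends (can be gripped end to end). Origin: its centre; x: along its axis. May be absent
- tin3: drum-shaped metal gift tin lying on its side, 64 mm diameter, 60 mm long, 0.15 kg, flat ends (can be gripped end to end). Origin: its centre; x: along its axis. May be absent
- tin4: drum-shaped metal gift tin lying on its side, 64 mm diameter, 60 mm long, 0.15 kg, flat ends (can be gripped end to end). Origin: its centre; x: along its axis. May be absent
- tin5: drum-shaped metal gift tin lying on its side, 64 mm diameter, 60 mm long, 0.15 kg, flat ends (can be gripped end to end). Origin: its centre; x: along its axis. May be absent
- beaker: round open steel beaker holding the sweets, 95 mm high, outer radius 29 mm at the foot and 35 mm at the rim, wall 3 mm, floor 5 mm thick, 0.12 kg. Origin: centre of its underside; z points out of its mouth
- bowl: white ceramic bowl, fixed to the counter, 150 mm across the rim, 104 mm across the foot, 65 mm high, wall 5 mm. Origin: centre of its underside
- coaster: round cork coaster, fixed to the counter, 104 mm across, 4 mm thick. Origin: centre of its underside
- sweet0: round red sweet, a ball of 22 mm, 12 g. Origin: its centre. At the start it is in the beaker. May be absent
- sweet1: round red sweet, a ball of 22 mm, 12 g. Origin: its centre. At the start it is in the beaker. May be absent
- sweet2: round red sweet, a ball of 22 mm, 12 g. Origin: its centre. At the start it is in the beaker. May be absent
- sweet3: round red sweet, a ball of 22 mm, 12 g. Origin: its centre. At the start it is in the beaker. May be absent
- sweet4: round red sweet, a ball of 22 mm, 12 g. Origin: its centre. At the start it is in the beaker. May be absent
- sweet5: round red sweet, a ball of 22 mm, 12 g. Origin: its centre. At the start it is in the beaker. May be absent
- mug: bystander: white mug, 74 mm across, 85 mm high, handle at its +y. Origin: centre of its underside
- trophy: bystander: brass trophy cup, 60 mm across, 100 mm high. Origin: centre of its underside
There are look-alikes about, which are no part of the job. There is more than one size of the coaster; the one meant has the size given above.

How it is judged:
On the way:
1. the beaker is tipped well over, just above the bowl (angle between beaker's own z axis and vertical above 1.2 rad and horizontal distance between beaker and bowl below 0.16 m and height (world z) of beaker above 0.05 m), for 0.1 s.
At the end, for the whole second after the job is handed in: Every sweet lies in the bowl; the beaker stands upright (0.1 rad) on the coaster, within 22 mm of its centre; every tin present rests with its centre within 15 mm of a gap place, its axis within 0.25 rad of the board's x; all released and at rest (horizontal distance between each of sweet0, sweet1, sweet2, sweet3, sweet4, sweet5 and bowl below 0.068 m and z of sweet0 in the frame of bowl between 0 and 0.068 m and z of sweet1 in the frame of bowl between 0 and 0.068 m and z of sweet2 in the frame of bowl between 0 and 0.068 m and z of sweet3 in the frame of bowl between 0 and 0.068 m and z of sweet4 in the frame of bowl between 0 and 0.068 m and z of sweet5 in the frame of bowl between 0 and 0.068 m and horizontal distance between beaker and coaster below 0.022 m and z of beaker in the frame of coaster below 0.01 m and angle between beaker's own z axis and vertical below 0.1 rad and linear speed of each of beaker, tin0, tin1, tin2, tin3, tin4, tin5 below 0.02 m/s and (distance between tin0 and gap0 below 0.015 m or distance between tin0 and gap1 below 0.015 m or distance between tin0 and gap2 below 0.015 m or distance between tin0 and gap3 below 0.015 m or distance between tin0 and gap4 below 0.015 m or distance between tin0 and gap5 below 0.015 m) and angle between the x axis of each of tin0, tin1, tin2, tin3, tin4, tin5 and the x axis of board, either way round below 0.25 rad and (distance between tin1 and gap0 below 0.015 m or distance between tin1 and gap1 below 0.015 m or distance between tin1 and gap2 below 0.015 m or distance between tin1 and gap3 below 0.015 m or distance between tin1 and gap4 below 0.015 m or distance between tin1 and gap5 below 0.015 m) and (distance between tin2 and gap0 below 0.015 m or distance between tin2 and gap1 below 0.015 m or distance between tin2 and gap2 below 0.015 m or distance between tin2 and gap3 below 0.015 m or distance between tin2 and gap4 below 0.015 m or distance between tin2 and gap5 below 0.015 m) and (distance between tin3 and gap0 below 0.015 m or distance between tin3 and gap1 below 0.015 m or distance between tin3 and gap2 below 0.015 m or distance between tin3 and gap3 below 0.015 m or distance between tin3 and gap4 below 0.015 m or distance between tin3 and gap5 below 0.015 m) and (distance between tin4 and gap0 below 0.015 m or distance between tin4 and gap1 below 0.015 m or distance between tin4 and gap2 below 0.015 m or distance between tin4 and gap3 below 0.015 m or distance between tin4 and gap4 below 0.015 m or distance between tin4 and gap5 below 0.015 m) and (distance between tin5 and gap0 below 0.015 m or distance between tin5 and gap1 below 0.015 m or distance between tin5 and gap2 below 0.015 m or distance between tin5 and gap3 below 0.015 m or distance between tin5 and gap4 below 0.015 m or distance between tin5 and gap5 below 0.015 m)); the robot touches nothing.
It fails at once if the mug is shifted by more than 30 mm or tipped over (distance of mug from where it was at the start of the episode above 0.03 m or angle between mug's own z axis and vertical above 0.5 rad).
It fails at once if the trophy is shifted by more than 30 mm or tipped over (distance of trophy from where it was at the start of the episode above 0.03 m or angle between trophy's own z axis and vertical above 0.5 rad).
Of tin0, tin1, tin2, tin3, tin4, tin5 only 4 to 6 are there at a start; the rules pass over those that are not, and their reading is None.
Of sweet3, sweet4, sweet5 only 1 to 3 are there at a start; the rules pass over those that are not, and their reading is None.
At some moment in a run one of beaker may be knocked a few centimetres aside while the robot is not near it.
It also fails if it takes over 210 s, if anything falls off the work surface, if the arm or the gripper's body presses on something with over 40 N, if the wrist force passes 120 N, or if a joint passes its speed limit or range.

## Working session

There is one attempt and no reset: what is moved stays moved. The work goes in short steps, Python scripts to look and compute and a tool call to move; the robot and the scene stay as the last step left them, time stands still between calls to the robot, and variables do not carry over. Pictures are saved under pics/ and viewed, at most 14 in all, crops included, and the job is handed in when it is done.

Besides the shell and the picture viewer there is one more tool, called after "Emit:" by a JSON object that holds its "api" and its "payload". move_arm: Moves the arm, as the interface text tells. Its arguments: {"type":"object","properties":{"series":{"type":"array"},"grip_force":{"type":"number"}},"required":["series"]}

```bash
mkdir -p pics; python3 - <<'E'
from workcell import *
import cv2
for n in("top","side"):
    im=read_camera(n); cv2.imwrite(f"pics/{n}0.png",im[:,:,::-1]); c=calibration(n); print(n,{k:__import__('numpy').round(v,3).tolist() for k,v in c.items()})
print(read_state())
E
```

```text
top {'camera_matrix': [[482.912, 0.0, 284.672], [0.0, 482.912, 208.188], [0.0, 0.0, 1.0]], 'rvec': [2.131, -2.132, 0.2], 'tvec': [0.002, 0.514, 1.262]}
side {'camera_matrix': [[411.936, 0.0, 274.699], [0.0, 411.936, 216.333], [0.0, 0.0, 1.0]], 'rvec': [0.344, -2.612, 1.438], 'tvec': [0.482, 0.175, 1.091]}
{'time': 0.1, 'q': array([-1.34689365e+00,  2.64664276e-01,  1.60524372e+00,  7.63472143e-06,
        1.27369109e+00, -3.69099060e-02]), 'joint_vel': array([ 0.00149915, -0.00384519, -0.003389  ,  0.00086056, -0.00047508,
        0.0002964 ]), 'joint_torque': array([-8.47191245e-05, -5.16707718e+01, -3.68589950e+01, -4.58781813e-06,
        6.28659895e-03, -9.02941593e-06]), 'tool_pos': array([ 0.17391075, -0.6515466 ,  0.23809223]), 'tcp_rot': array([-3.11293689e+00, -4.08259923e-01,  2.82650603e-04]), 'wrist_force': array([ 0.43253324, -0.83685334,  0.73190386]), 'torque': array([0.01082783, 0.04121093, 0.0027609 ]), 'grip_force': 0.0, 'width': 1.0037958370886768}
```

View pics/top0.png

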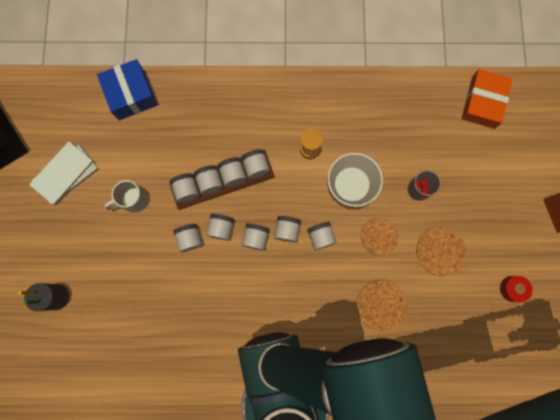

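View pics/side0.png

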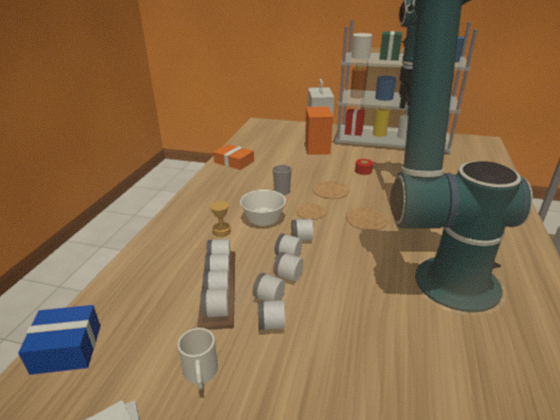

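Top view: board with row at about (222,178), five loose tins at (188,237), (220,226), (255,237), (288,229), (321,235); beaker (426,185), bowl (355,180), coasters at (379,237), (440,250) and (381,305). The side view confirms five loose tins, all on their sides.

```bash
cat > h.py <<'E'
from workcell import *
import cv2, numpy as np
from scipy.spatial.transform import Rotation as R
def ray(n,uv):
    c=calibration(n);K=c["camera_matrix"];Rm=cv2.Rodrigues(np.array(c["rvec"],float))[0];t=np.array(c["tvec"],float).ravel()
    C=-Rm.T@t; d=Rm.T@np.linalg.solve(K,np.array([*uv,1.])); return C,d
def onz(n,uv,z):
    C,d=ray(n,uv); return C+d*(z-C[2])/d[2]
def proj(n,P):
    c=calibration(n); return cv2.projectPoints(np.array(P,float).reshape(-1,1,3),np.array(c["rvec"],float),np.array(c["tvec"],float),np.array(c["camera_matrix"],float),None)[0].reshape(-1,2)
def blobs(m,amin):
    m=m.astype(np.uint8); cs,_=cv2.findContours(m,cv2.RETR_EXTERNAL,cv2.CHAIN_APPROX_NONE)
    return [c for c in cs if cv2.contourArea(c)>amin]
E
python3 - <<'E'
from h import *
im=cv2.imread("pics/top0.png"); hsv=cv2.cvtColor(im,cv2.COLOR_BGR2HSV)
print("cam",ray("top",(280,210))[0])
# coasters: local mask orange-brown
for u,v in((379,237),(440,250),(381,305),(350,150),(255,237),(255,246),(222,190),(265,178)): print((u,v),hsv[v,u],im[v,u])
cv2.imwrite("pics/c1.png",cv2.resize(im[140:260,160:340],None,fx=4.4,fy=4.4,interpolation=cv2.INTER_CUBIC))
cv2.imwrite("pics/c2.png",cv2.resize(im[140:340,310:480],None,fx=3,fy=3,interpolation=cv2.INTER_CUBIC))
E
```

```text
cam [0.28155939 0.01255175 1.33343758]
(379, 237) [ 14 172 166] [ 54 108 166]
(440, 250) [ 15 176 167] [ 52 108 167]
(381, 305) [ 14 174 169] [ 54 109 169]
(350, 150) [ 16 151 166] [ 68 119 166]
(255, 237) [ 19  41 194] [163 183 194]
(255, 246) [ 19  45 171] [141 160 171]
(222, 190) [ 10 176  84] [26 45 84]
(265, 178) [ 11 179  77] [23 42 77]
```

View pics/c1.png

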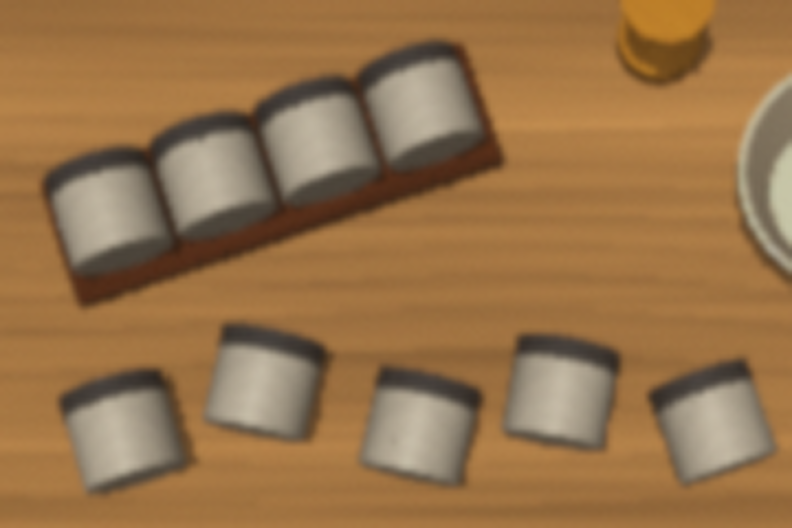

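View pics/c2.png

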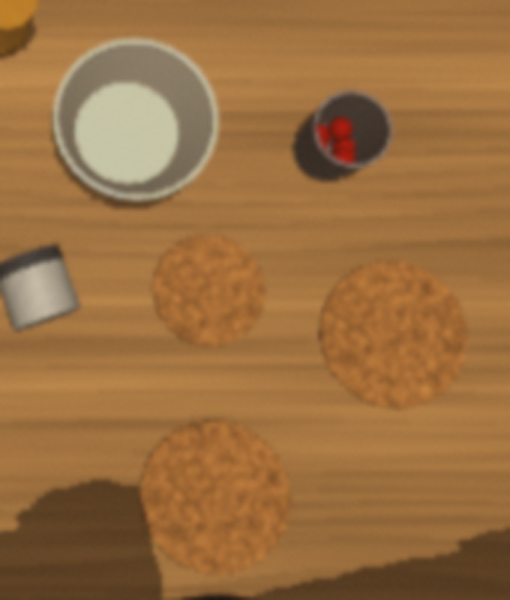

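Crop 1 gives tin corners clearly. In crop 2 the coaster at pixel (380,237) is about 37.7 px, so 104 mm, and the other two are about 50 px, so the small one is the one meant. Next I work out positions.

```bash
cat > meas.py <<'E'
from h import *
im=cv2.imread("pics/top0.png"); hsv=cv2.cvtColor(im,cv2.COLOR_BGR2HSV).astype(int)
H,S,V=hsv[...,0],hsv[...,1],hsv[...,2]
roi=np.zeros(S.shape,bool); roi[210:255,165:342]=1
m=roi&((S<120)|(V<85))
for c in sorted(blobs(m,150),key=lambda c:c[0,0,0]):
    r=cv2.minAreaRect(c); b=cv2.boxPoints(r); w=np.array([onz("top",p,.032)[:2] for p in b])
    # edges
    e=[w[1]-w[0],w[2]-w[1]]; print("tin",np.round(w.mean(0),4),[ (round(float(np.hypot(*x)),3),round(float(np.degrees(np.arctan2(x[1],x[0]))),1)) for x in e])
roi[:]=0; roi[145:215,165:280]=1
b=cv2.boxPoints(cv2.minAreaRect(np.vstack(blobs(roi&((S<110)|(V<100)),60))));print("rowbox px",b.round(1).tolist())
br=np.argwhere(roi&(S>140)&(V<105)&(H<14))[:,::-1].astype(np.float32)
print("board px",cv2.boxPoints(cv2.minAreaRect(br)).round(1).tolist())
o=160,140
P=lambda u,v,z:onz("top",(160+u/4.4,140+v/4.4),z)[:2]
A,B,C=P(82,305,.015),P(502,165,.015),P(462,42,.015)
print("board corners",A,B,C,"len",np.hypot(*(A-B)),np.hypot(*(C-B)), "edge ang",np.degrees(np.arctan2(*(A-B)[::-1])))
ang=np.arctan2(*(A-B)[::-1]); ey=np.array([np.cos(ang),np.sin(ang)]); ex=np.array([ey[1],-ey[0]])
print("center",(A+B)/2+ex*.0425,ex,ey)
print("coaster",onz("top",(379.7,237),.004)); print("bowl",onz("top",(355.3,180),.065)); print("beaker",onz("top",(427.3,183),.095))
E
python3 meas.py
```

```text
tin [0.4373 0.2649] [(0.066, -73.7), (0.069, -162.6)]
tin [0.4667 0.1784] [(0.066, -12.4), (0.067, -104.2)]
tin [0.4398 0.0823] [(0.066, -13.2), (0.065, -104.2)]
tin [ 0.4609 -0.0046] [(0.067, -11.1), (0.065, -101.5)]
tin [ 0.4426 -0.0982] [(0.064, -70.3), (0.066, -161.5)]
rowbox px [[168.0, 178.60000610351562], [263.3999938964844, 146.0], [274.0, 176.89999389648438], [178.5, 209.60000610351562]]
board px [[168.8000030517578, 182.10000610351562], [264.6000061035156, 149.39999389648438], [273.8999938964844, 176.6999969482422], [178.10000610351562, 209.3000030517578]]
board corners [0.5167263  0.29508765] [0.60740926 0.03109137] [0.68889163 0.05706296] len 0.2791369470227886 0.08552134295946744 edge ang 108.95764195591319
center [0.60226254 0.17689644] [0.94575901 0.32486906] [-0.32486906  0.94575901]
coaster [ 0.44070293 -0.2618922   0.004     ]
bowl [ 0.58821894 -0.18894597  0.065     ]
beaker [ 0.57292569 -0.3740899   0.095     ]
```

```bash
cat >> h.py <<'E'
BC=np.array([.6055,.1786]); BA=18.9
EX=np.array([np.cos(np.radians(BA)),np.sin(np.radians(BA))]); EY=np.array([-EX[1],EX[0]])
def down(yaw):  # tool z down, tool y at world angle yaw (deg)
    a=np.radians(yaw); y=np.array([np.cos(a),np.sin(a),0]); z=np.array([0,0,-1.]); return R.from_matrix(np.c_[np.cross(y,z),y,z])
def plan(wps,step=.055,start=None,opn=8.5):
    """wps: list of (xyz,R,opening[,step]); prints move rows"""
    if start is None:
        s=read_state(); p,r=np.array(s["tool_pos"]),R.from_rotvec(s["tcp_rot"])
    else: p,r=start
    rows=[]
    for w in wps:
        t,q,o=w[:3]; st=w[3] if len(w)>3 else step; t=np.array(t,float)
        n=int(max(1,np.ceil(np.linalg.norm(t-p)/st),np.ceil(np.degrees((r.inv()*q).magnitude())/10)))
        for k in range(n):
            f=1/(n-k); d=np.round(r.inv().apply((t-p)*f)*100/.05)*.05; a=np.round(np.degrees((r.inv()*q).as_rotvec()*f)*2)/2
            rows.append([o,*d,*a]); p=p+r.apply(d/100); r=r*R.from_rotvec(np.radians(a))
    for i in range(0,len(rows),5): print("["+", ".join(", ".join(f"{x:g}" for x in np.round(q,2)+0.) for q in rows[i:i+5])+"]")
    return p,r
def st():
    s=read_state(); r=R.from_rotvec(s["tcp_rot"]).as_matrix()
    print("t",round(s["time"],2),"p",np.round(s["tool_pos"],4),"y",r[:,1].round(3),"z",r[:,2].round(3),"q",np.round(s["q"],2),"w",round(s["width"],3),"g",round(s["grip_force"],1),"F",np.round(s["wrist_force"],1))
E
python3 - <<'E'
from h import *
im=cv2.imread("pics/top0.png"); im2=cv2.imread("pics/side0.png")
T=[(.4373,.2649,17.5),(.4667,.1784,-12),(.4398,.0823,-12.5),(.4609,-.0046,-10.5),(.4426,-.0982,20)]
items=[(x,y,.032,a) for x,y,a in T]+[(*(BC+EY*y),.047,BA) for y in(-.102,-.034,.034,.102)]
for n,g in(("top",im),("side",im2)):
  for x,y,z,a in items:
    a=np.radians(a); ax=np.array([np.cos(a),np.sin(a),0]); la=np.array([-ax[1],ax[0],0])
    for s in(-.03,.03):
      th=np.linspace(0,2*np.pi,24); P=np.array([x,y,z])+ax*s+.032*(np.cos(th)[:,None]*la+np.sin(th)[:,None]*np.array([0,0,1]))
      cv2.polylines(g,[np.int32(proj(n,P).round())],True,(0,0,255) if s>0 else (255,0,0),1)
a=cv2.resize(im[140:260,160:340],(792,528)); b=cv2.resize(im2[230:340,190:320],None,fx=4.5,fy=4.5)
cv2.imwrite("pics/ov.png",cv2.resize(np.hstack([cv2.resize(a,(600,400)),cv2.resize(b,(473,400))]),(800,298)))
plan([((.4426,-.0982,.15),down(20),8.5)])
E
```

```text
[8.5, 3.35, -3.9, 0.75, 0, 0, -8, 8.5, 3.85, -3.35, 0.75, 0, 0, -8, 8.5, 4.3, -2.8, 0.75, 0, 0, -8, 8.5, 4.65, -2.2, 0.75, 0, 0, -8, 8.5, 4.9, -1.5, 0.75, 0, 0, -8]
[8.5, 5.05, -0.8, 0.75, 0, 0, -8, 8.5, 5.1, -0.1, 0.75, 0, 0, -8, 8.5, 5.1, 0.6, 0.75, 0, 0, -8, 8.5, 4.95, 1.3, 0.75, 0, 0, -8, 8.5, 4.7, 2, 0.7, 0, 0, -7.5]
[8.5, 4.45, 2.6, 0.75, 0, 0, -8, 8.5, 4, 3.2, 0.7, 0, 0, -7.5]
```

View pics/ov.png

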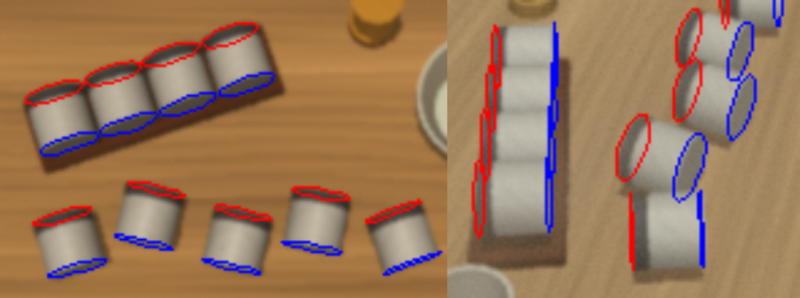

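Overlay: predicted ends agree with the tins in both views to within a pixel or two. Moving over the tin at (0.443,-0.098).

Emit:
{"api": "move_arm", "payload": {"series": [8.5,3.35,-3.9,0.75,0,0,-8,8.5,3.85,-3.35,0.75,0,0,-8,8.5,4.3,-2.8,0.75,0,0,-8,8.5,4.65,-2.2,0.75,0,0,-8,8.5,4.9,-1.5,0.75,0,0,-8]}}

```text
time: 0.72
tool_pos: [0.2864, -0.4196, 0.2011]
tcp_rot: [-2.784, -1.455, -0.0]
wrist_force: [0.8, -0.1, 0.3]
width: 0.994
grip_force: 0.0
```

Emit:
{"api": "move_arm", "payload": {"series": [8.5,5.05,-0.8,0.75,0,0,-8,8.5,5.1,-0.1,0.75,0,0,-8,8.5,5.1,0.6,0.75,0,0,-8,8.5,4.95,1.3,0.75,0,0,-8,8.5,4.7,2,0.7,0,0,-7.5]}}

```text
time: 1.35
tool_pos: [0.3981, -0.1898, 0.1643]
tcp_rot: [-2.129, -2.31, -0.0]
wrist_force: [0.5, -0.5, 1.0]
width: 0.993
grip_force: 0.0
```

Emit:
{"api": "move_arm", "payload": {"series": [8.5,4.45,2.6,0.75,0,0,-8,8.5,4,3.2,0.7,0,0,-7.5,8.5,0,0,0,0,0,0]}}

```text
time: 1.72
tool_pos: [0.4432, -0.0962, 0.1494]
tcp_rot: [-1.795, -2.576, -0.0]
wrist_force: [0.4, 1.0, -0.1]
width: 0.996
grip_force: 0.0
```

```bash
python3 - <<'E'
from h import *
st()
a=plan([((.4426,-.0982,.027),down(20),8.5,.045)])
print(a[0],a[1].as_matrix().round(3).tolist())
G=lambda y,z:(*(BC+EY*y),z)
c=plan([((.4426,-.0982,.16),down(20),5)],start=a)
d=plan([(G(-.068,.16),down(BA),5)],start=c)
plan([(G(-.068,.098),down(BA),5,.04)],start=d)
E
```

```text
t 1.73 p [ 0.4432 -0.0962  0.1494] y [ 0.938  0.346 -0.001] z [-0.002  0.001 -1.   ] q [-0.27 -0.08  2.15  0.    1.07 -0.62] w 0.996 g 0.0 F [ 0.4  1.  -0.1]
[8.5, -0.05, -0.05, 4.1, 0, 0, 0, 8.5, -0.05, -0.05, 4.05, 0, 0, 0, 8.5, -0.1, 0, 4.1, 0, 0, 0.5]
[ 0.44272969 -0.09829495  0.02687365] [[-0.338, 0.941, -0.002], [0.941, 0.338, 0.001], [0.002, -0.001, -1.0]]
[5, 0, 0, -4.45, 0, 0, 0, 5, 0, 0, -4.45, 0, 0, 0, 5, 0.05, 0, -4.4, 0, 0, 0]
[5, 2.3, 4.1, 0, 0, 0, 0, 5, 2.3, 4.1, 0, 0, 0, 0, 5, 2.3, 4.1, 0, 0, 0, 0, 5, 2.3, 4.1, 0, 0, 0, 0.5, 5, 2.3, 4.05, 0, 0, 0, 0]
[5, 2.3, 4.05, 0, 0, 0, 0.5]
[5, 0, 0, 3.1, 0, 0, 0, 5, 0, 0.05, 3.1, 0, 0, 0]
```

Emit:
{"api": "move_arm", "payload": {"series": [8.5,-0.05,-0.05,4.1,0,0,0,8.5,-0.05,-0.05,4.05,0,0,0,8.5,-0.1,0,4.1,0,0,0.5,8.5,0,0,0,0,0,0]}}

```text
time: 2.22
tool_pos: [0.4387, -0.1012, 0.0247]
tcp_rot: [-1.812, -2.557, 0.005]
wrist_force: [-0.1, 0.2, -0.3]
width: 0.995
grip_force: 0.0
```

Emit:
{"api": "move_arm", "payload": {"series": [5,0,0,0,0,0,0,5,0,0,0,0,0,0,5,0,0,0,0,0,0,5,0,0,0,0,0,0,5,0,0,0,0,0,0], "grip_force": 40}}

```text
time: 2.85
tool_pos: [0.4446, -0.1021, 0.0298]
tcp_rot: [1.812, 2.562, 0.001]
wrist_force: [0.1, -1.8, 7.8]
width: 0.7
grip_force: 43.9
```

Emit:
{"api": "move_arm", "payload": {"series": [5,0,0,-4.45,0,0,0,5,0,0,-4.45,0,0,0,5,0.05,0,-4.4,0,0,0,5,0,0,0,0,0,0]}}

```text
time: 3.35
tool_pos: [0.4458, -0.1017, 0.1655]
tcp_rot: [1.809, 2.557, 0.005]
wrist_force: [0.1, 0.1, -1.5]
width: 0.696
grip_force: 44.5
```

```bash
python3 - <<'E'
from h import *
st()
G=lambda y,z:(*(BC+EY*y),z)
d=plan([(G(-.068,.16),down(BA),5)])
plan([(G(-.068,.098),down(BA),5,.04)],start=d)
E
```

```text
t 3.35 p [ 0.4458 -0.1017  0.1655] y [0.943 0.333 0.008] z [ 0.009 -0.003 -1.   ] q [-0.28 -0.1   2.14  0.    1.09 -0.62] w 0.696 g 44.5 F [ 0.1  0.1 -1.5]
[5, 2.4, 4.05, 0.1, 0, 0, 0, 5, 2.4, 4.05, 0.1, 0, 0, 0, 5, 2.4, 4.05, 0.1, 0, 0, 0, 5, 2.35, 4.05, 0.1, 0, 0, 0, 5, 2.4, 4.05, 0.15, 0, 0, 0.5]
[5, 2.4, 4.05, 0.1, 0.5, 0.5, 0]
[5, 0, 0, 3.1, 0, 0, 0, 5, 0, 0, 3.1, 0, 0, 0]
```

Emit:
{"api": "move_arm", "payload": {"series": [5,2.4,4.05,0.1,0,0,0,5,2.4,4.05,0.1,0,0,0,5,2.4,4.05,0.1,0,0,0,5,2.35,4.05,0.1,0,0,0,5,2.4,4.05,0.15,0,0,0.5]}}

```text
time: 3.98
tool_pos: [0.5934, 0.0805, 0.1535]
tcp_rot: [-1.824, -2.555, 0.003]
wrist_force: [-0.2, -0.6, -1.6]
width: 0.7
grip_force: 44.4
```

Emit:
{"api": "move_arm", "payload": {"series": [5,2.4,4.05,0.1,0.5,0.5,0,5,0,0,0,0,0,0,5,0,0,0,0,0,0]}}

```text
time: 4.35
tool_pos: [0.6228, 0.1149, 0.1525]
tcp_rot: [-1.816, -2.546, 0.007]
wrist_force: [-0.6, -0.1, -1.2]
width: 0.697
grip_force: 44.6
```

```bash
python3 - <<'E'
from h import *
st()
ims=[]
for n in("top","side"):
    im=read_camera(n);st()
    ims.append(cv2.resize(im[130:250,150:330][:,:,::-1] if n=="top" else im[150:340,150:380][:,:,::-1],(400,280 if n=="top" else 330)))
cv2.imwrite("pics/a.png",np.vstack(ims))
G=lambda y,z:(*(BC+EY*y),z)
plan([(G(-.068,.098),down(BA),5,.04)])
E
```

```text
t 4.35 p [0.6228 0.1149 0.1525] y [ 0.946  0.325 -0.012] z [-0.014  0.005 -1.   ] q [ 0.14  0.26  1.77  0.01  1.12 -0.19] w 0.697 g 44.6 F [-0.6 -0.1 -1.2]
t 4.4 p [0.6228 0.1144 0.1529] y [ 0.946  0.325 -0.012] z [-0.014  0.005 -1.   ] q [ 0.14  0.26  1.77  0.01  1.12 -0.19] w 0.7 g 44.6 F [-0.1 -0.5 -1.9]
t 4.45 p [0.6229 0.1142 0.1533] y [ 0.946  0.324 -0.011] z [-0.013  0.005 -1.   ] q [ 0.14  0.26  1.77  0.01  1.12 -0.19] w 0.696 g 44.6 F [ 1.3 -0.3 -0.8]
[5, -0.1, 0.25, 2.75, -0.5, -0.5, 0, 5, -0.05, 0.2, 2.8, 0, 0, 0]
```

View pics/a.png

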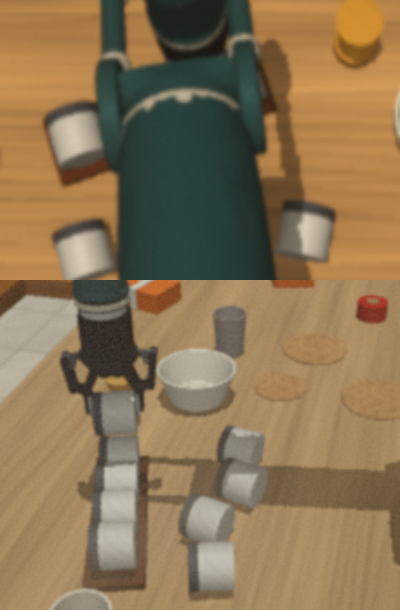

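Picture: the tin is held level between the fingers over the far end of the row, in line with it.

Emit:
{"api": "move_arm", "payload": {"series": [5,-0.1,0.25,2.6,-0.5,-0.5,0,5,-0.05,0.2,2.5,0,0,0,5,0,0,0,0,0,0,5,0,0,0,0,0,0]}}

```text
time: 4.95
tool_pos: [0.6282, 0.1145, 0.1037]
tcp_rot: [-1.827, -2.556, 0.0]
wrist_force: [-0.2, -1.0, -0.9]
width: 0.694
grip_force: 45.2
```

```bash
python3 - <<'E'
from h import *
st()
G=lambda y,z:(*(BC+EY*y),z)
plan([(G(-.068,.097),down(BA),5,.04)])
E
```

```text
t 4.95 p [0.6282 0.1145 0.1037] y [ 0.946  0.324 -0.   ] z [-0.  0. -1.] q [ 0.14  0.31  1.81  0.    1.02 -0.19] w 0.694 g 45.2 F [-0.2 -1.  -0.9]
[5, 0, -0.1, 0.65, 0, 0, 0]
```

Emit:
{"api": "move_arm", "payload": {"series": [5,0,-0.1,0.2,0,0,0,5,0,0,0.2,0,0,0,5,0,0,0,0,0,0]}}

```text
time: 5.32
tool_pos: [0.6283, 0.1146, 0.1009]
tcp_rot: [1.824, 2.556, 0.0]
wrist_force: [-0.7, -2.6, 5.0]
width: 0.697
grip_force: 45.9
```

Emit:
{"api": "move_arm", "payload": {"series": [5,0,0,0.2,0,0,0,5,0,0,0,0,0,0]}}

```text
time: 5.58
tool_pos: [0.6289, 0.1142, 0.1006]
tcp_rot: [1.823, 2.555, 0.001]
wrist_force: [-3.5, -4.4, 11.7]
width: 0.698
grip_force: 46.6
```

Emit:
{"api": "move_arm", "payload": {"series": [7.2,0,0,-0.1,0,0,0,8.5,0,0,0,0,0,0,8.5,0,0,0,0,0,0,8.5,0,0,-3,0,0,0,8.5,0,0,-5,0,0,0]}}

```text
time: 6.2
tool_pos: [0.6255, 0.1147, 0.1757]
tcp_rot: [-1.823, -2.553, 0.007]
wrist_force: [1.1, -0.6, 0.5]
width: 0.995
grip_force: 0.0
```

```bash
python3 - <<'E'
from h import *
st()
plan([((.4609,-.0046,.15),down(-10.5),8.5)])
E
```

```text
t 6.2 p [0.6255 0.1147 0.1757] y [ 0.946  0.325 -0.006] z [-0.007 -0.001 -1.   ] q [ 0.14  0.24  1.75  0.    1.15 -0.19] w 0.995 g 0.0 F [ 1.1 -0.6  0.5]
[8.5, -1.5, -4.85, 0.65, 0, 0, 7.5, 8.5, -2.1, -4.6, 0.7, 0, 0, 7.5, 8.5, -2.7, -4.3, 0.65, 0, 0, 7, 8.5, -3.2, -4, 0.7, -0.5, 0, 7.5]
```

Emit:
{"api": "move_arm", "payload": {"series": [8.5,-1.5,-4.85,0.65,0,0,7.5,8.5,-2.1,-4.6,0.7,0,0,7.5,8.5,-2.7,-4.3,0.65,0,0,7,8.5,-3.2,-4,0.7,0,0,7.5,8.5,0,0,0,0,0,0]}}

```text
time: 6.82
tool_pos: [0.459, -0.0055, 0.1493]
tcp_rot: [-2.417, -2.002, 0.006]
wrist_force: [0.6, 0.3, -0.4]
width: 0.996
grip_force: 0.0
```

```bash
python3 - <<'E'
from h import *
read_camera("side");st()
plan([((.4609,-.0046,.06),down(-10.5),8.5)])
im=read_camera("top"); cv2.imwrite("pics/b.png",cv2.resize(im[130:260,150:350,::-1],(800,520)))
E
```

```text
t 6.88 p [ 0.4616 -0.005   0.1506] y [ 0.983 -0.184 -0.001] z [-0.001  0.    -1.   ] q [-0.06 -0.07  2.14  0.    1.07  0.12] w 0.998 g 0.0 F [ 1.  -0.1  0.5]
[8.5, 0, -0.05, 4.55, 0, 0, 0, 8.5, 0, 0, 4.5, 0, 0, 0]
```

View pics/b.png

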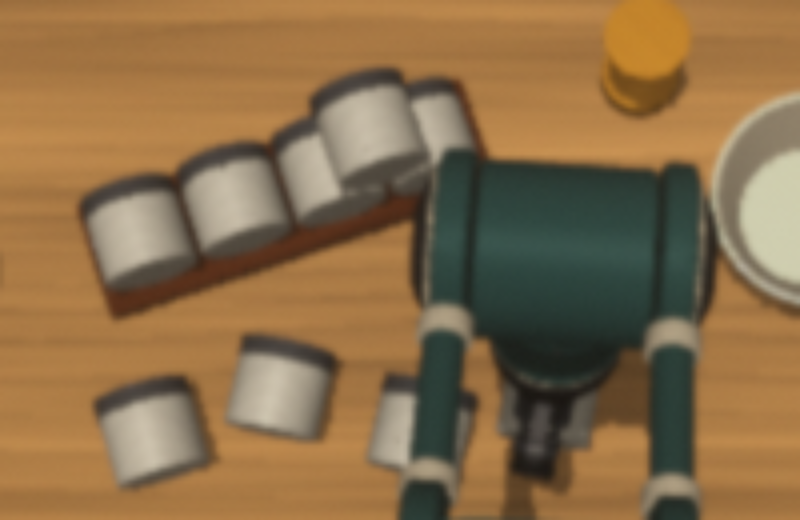

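The first tin sits in the gap between the two right-most row tins, in line with them. Picking the next tin.

Emit:
{"api": "move_arm", "payload": {"series": [8.5,0,0,4.5,0,0,0,8.5,0,0,4.4,0,0,0,8.5,0,0,3.4,0,0,0,8.5,0,0,0,0,0,0,8.5,0,0,0,0,0,0]}}

```text
time: 7.55
tool_pos: [0.4651, -0.0041, 0.0294]
tcp_rot: [2.414, 2.008, 0.002]
wrist_force: [0.3, 0.5, -0.2]
width: 0.995
grip_force: 0.0
```

Emit:
{"api": "move_arm", "payload": {"series": [5,0,0,0,0,0,0,5,0,0,0,0,0,0,5,0,0,0,0,0,0,5,0,0,0,0,0,0,5,0,0,0,0,0,0]}}

```text
time: 8.18
tool_pos: [0.4648, -0.0044, 0.0301]
tcp_rot: [2.415, 2.006, 0.004]
wrist_force: [-0.9, 1.3, 6.4]
width: 0.699
grip_force: 42.6
```

Emit:
{"api": "move_arm", "payload": {"series": [5,0,0,-4.5,0,0,0,5,0,0,-5,0,0,0,5,0,0,-5,0,0,0,5,0,0,0,0,0,0]}}

```text
time: 8.68
tool_pos: [0.467, -0.0047, 0.1788]
tcp_rot: [2.41, 2.003, 0.013]
wrist_force: [-0.4, -0.2, -1.1]
width: 0.7
grip_force: 44.4
```

```bash
cat >> h.py <<'E'
G=lambda y,z:(*(BC+EY*y),z)
E
python3 - <<'E'
from h import *
st()
d=plan([(G(0,.17),down(BA),5)])
plan([(G(0,.104),down(BA),5,.035)],start=d)
E
```

```text
t 8.68 p [ 0.467  -0.0047  0.1788] y [ 0.983 -0.183  0.011] z [ 0.011 -0.001 -1.   ] q [-0.06 -0.1   2.11 -0.    1.12  0.12] w 0.7 g 44.4 F [-0.4 -0.2 -1.1]
[5, 4.1, 2.05, 0.2, 0, 0, -6, 5, 3.9, 2.45, 0.2, 0, 0, -6, 5, 3.6, 2.85, 0.2, 0, 0, -6, 5, 3.25, 3.25, 0.2, 0.5, 0, -5.5, 5, 2.95, 3.5, 0.2, 0, 0, -6]
[5, 0, 0, 3.3, 0, 0, 0, 5, 0.05, 0, 3.3, 0, 0, 0]
```

Emit:
{"api": "move_arm", "payload": {"series": [5,4.1,2.05,-0.2,0,0,-6,5,3.9,2.45,-0.1,0,0,-6,5,3.6,2.85,0,0,0,-6,5,3.25,3.25,0,0.5,0,-5.5,5,2.95,3.5,0,0,0,-6]}}

```text
time: 9.3
tool_pos: [0.6014, 0.1797, 0.1742]
tcp_rot: [-1.817, -2.554, 0.013]
wrist_force: [0.3, -0.3, -1.3]
width: 0.699
grip_force: 44.3
```

Emit:
{"api": "move_arm", "payload": {"series": [5,0,0,0,0,0,0,5,0,0,0,0,0,0,5,0,0,0,0,0,0]}}

```text
time: 9.68
tool_pos: [0.6003, 0.1776, 0.1753]
tcp_rot: [-1.823, -2.55, 0.012]
wrist_force: [0.3, -0.3, -1.1]
width: 0.702
grip_force: 44.4
```

```bash
python3 - <<'E'
from h import *
st()
plan([(G(0,.106),down(BA),5,.035)])
E
```

```text
t 9.68 p [0.6003 0.1776 0.1753] y [ 0.946  0.323 -0.01 ] z [-0.01  -0.002 -1.   ] q [ 0.25  0.23  1.77  0.    1.15 -0.08] w 0.702 g 44.4 F [ 0.3 -0.3 -1.1]
[5, -0.05, 0.3, 3.45, -0.5, 0, 0, 5, -0.05, 0.25, 3.45, 0, 0, 0]
```

Emit:
{"api": "move_arm", "payload": {"series": [5,-0.05,0.3,3.45,-0.5,0,0,5,-0.05,0.25,3.2,0,0,0,5,0,0,0,0,0,0,5,0,0,0,0,0,0]}}

```text
time: 10.18
tool_pos: [0.6071, 0.1791, 0.1107]
tcp_rot: [-1.827, -2.556, -0.003]
wrist_force: [0.5, 0.3, -0.6]
width: 0.698
grip_force: 44.3
```

```bash
python3 - <<'E'
from h import *
st()
plan([(G(0,.100),down(BA),5,.035)])
E
```

```text
t 10.18 p [0.6071 0.1791 0.1107] y [0.946 0.324 0.001] z [ 0.001  0.002 -1.   ] q [ 0.25  0.29  1.82  0.    1.03 -0.08] w 0.698 g 44.3 F [ 0.5  0.3 -0.6]
[5, 0, -0.15, 1.05, 0, 0, 0]
```

Emit:
{"api": "move_arm", "payload": {"series": [5,0,-0.15,0.5,0,0,0,5,0,0,0.4,0,0,0,5,0,0,0,0,0,0]}}

```text
time: 10.55
tool_pos: [0.6051, 0.1791, 0.1004]
tcp_rot: [-1.825, -2.556, -0.001]
wrist_force: [0.0, 0.4, -0.9]
width: 0.699
grip_force: 44.3
```

Emit:
{"api": "move_arm", "payload": {"series": [5,0,0,0.1,0,0,0,5,0,0,0,0,0,0]}}

```text
time: 10.8
tool_pos: [0.6054, 0.1793, 0.0998]
tcp_rot: [-1.825, -2.556, -0.002]
wrist_force: [-0.9, 1.2, 1.0]
width: 0.695
grip_force: 44.5
```

Just touching; release and go to the third tin.

Emit:
{"api": "move_arm", "payload": {"series": [7.2,0,0,0,0,0,0,8.5,0,0,0,0,0,0,8.5,0,0,0,0,0,0,8.5,0,0,-3,0,0,0,8.5,0,0,-5,0,0,0]}}

```text
time: 11.42
tool_pos: [0.6033, 0.1785, 0.1775]
tcp_rot: [-1.823, -2.553, 0.006]
wrist_force: [0.1, 0.3, 0.4]
width: 0.993
grip_force: 0.0
```

```bash
python3 - <<'E'
from h import *
st()
plan([((.4398,.0823,.15),down(-12.5),8.5)])
E
```

```text
t 11.43 p [0.6033 0.1785 0.1775] y [ 0.946  0.325 -0.006] z [-0.006 -0.    -1.   ] q [ 0.25  0.23  1.77  0.    1.15 -0.08] w 0.993 g 0.0 F [0.1 0.3 0.4]
[8.5, -0.95, -4.65, 0.7, 0, 0, 8, 8.5, -1.6, -4.45, 0.7, 0, 0, 8, 8.5, -2.2, -4.2, 0.7, 0, 0, 7.5, 8.5, -2.7, -3.9, 0.75, -0.5, 0, 8]
```

Emit:
{"api": "move_arm", "payload": {"series": [8.5,-0.95,-4.65,0.7,0,0,8,8.5,-1.6,-4.45,0.7,0,0,8,8.5,-2.2,-4.2,0.7,0,0,7.5,8.5,-2.7,-3.9,0.75,0,0,8,8.5,0,0,0,0,0,0]}}

```text
time: 12.05
tool_pos: [0.4377, 0.0815, 0.1491]
tcp_rot: [-2.45, -1.961, 0.005]
wrist_force: [-0.0, 0.1, 0.4]
width: 0.998
grip_force: 0.0
```

Emit:
{"api": "move_arm", "payload": {"series": [8.5,0,0,2,0,0,0,8.5,0,0,0,0,0,0]}}

```text
time: 12.3
tool_pos: [0.4416, 0.083, 0.1302]
tcp_rot: [-2.449, -1.965, 0.001]
wrist_force: [-0.2, -0.8, 0.3]
width: 0.994
grip_force: 0.0
```

```bash
python3 - <<'E'
from h import *
st()
plan([((.4398,.0823,.03),down(-12.5),8.5)])
E
```

```text
t 12.3 p [0.4416 0.083  0.1302] y [ 0.976 -0.217 -0.002] z [-0.002  0.001 -1.   ] q [ 0.13 -0.07  2.18  0.    1.03  0.35] w 0.994 g 0.0 F [-0.2 -0.8  0.3]
[8.5, -0.05, -0.05, 5, 0, 0, 0, 8.5, -0.05, -0.1, 5, 0, 0, 0]
```

Emit:
{"api": "move_arm", "payload": {"series": [8.5,-0.05,-0.05,5,0,0,0,8.5,-0.05,-0.1,5,0,0,0,8.5,0,0,0,0,0,0,8.5,0,0,0,0,0,0]}}

```text
time: 12.8
tool_pos: [0.442, 0.0827, 0.0325]
tcp_rot: [-2.451, -1.966, -0.004]
wrist_force: [0.4, 0.1, 0.1]
width: 0.997
grip_force: 0.0
```

Emit:
{"api": "move_arm", "payload": {"series": [5,0,0,0,0,0,0,5,0,0,0,0,0,0,5,0,0,0,0,0,0,5,0,0,0,0,0,0,5,0,0,0,0,0,0]}}

```text
time: 13.42
tool_pos: [0.4423, 0.0827, 0.0333]
tcp_rot: [2.45, 1.965, 0.007]
wrist_force: [-1.4, 0.6, 6.9]
width: 0.702
grip_force: 42.5
```

Emit:
{"api": "move_arm", "payload": {"series": [5,0,0,-4.5,0,0,0,5,0,0,-5,0,0,0,5,0,0,-5.5,0,0,0,5,0,0,0,0,0,0]}}

```text
time: 13.92
tool_pos: [0.4445, 0.0827, 0.1872]
tcp_rot: [2.447, 1.962, 0.018]
wrist_force: [-0.0, -0.4, -1.7]
width: 0.694
grip_force: 45.1
```

```bash
python3 - <<'E'
from h import *
st()
d=plan([(G(.068,.18),down(BA),5)])
E
```

```text
t 13.93 p [0.4445 0.0827 0.1872] y [ 0.976 -0.217  0.011] z [ 0.012  0.003 -1.   ] q [ 0.13 -0.14  2.13  0.    1.14  0.35] w 0.694 g 45.1 F [-0.  -0.4 -1.7]
[5, 4.65, 2.5, 0.25, 0, 0, -8, 5, 4.25, 3.15, 0.25, 0, 0, -8, 5, 3.8, 3.7, 0.2, 0.5, 0, -7.5, 5, 3.3, 4.2, 0.2, 0, 0, -8]
```

Emit:
{"api": "move_arm", "payload": {"series": [5,4.65,2.5,0.2,0,0,-8,5,4.25,3.15,0.2,0,0,-8,5,3.8,3.7,0.2,0,0,-7.5,5,3.3,4.2,0.2,0,0,-8,5,0,0,0,0,0,0]}}

```text
time: 14.55
tool_pos: [0.58, 0.2448, 0.1708]
tcp_rot: [-1.821, -2.557, 0.0]
wrist_force: [-0.8, -1.1, -1.0]
width: 0.699
grip_force: 45.0
```

Emit:
{"api": "move_arm", "payload": {"series": [5,0,0,3,0,0,0,5,0,0,0,0,0,0]}}

```text
time: 14.8
tool_pos: [0.5755, 0.2408, 0.1391]
tcp_rot: [-1.823, -2.551, 0.01]
wrist_force: [-0.9, -0.5, -2.2]
width: 0.699
grip_force: 44.9
```

```bash
python3 - <<'E'
from h import *
st()
plan([(G(.068,.108),down(BA),5,.035)])
E
```

```text
t 14.8 p [0.5755 0.2408 0.1391] y [ 0.946  0.324 -0.008] z [-0.008 -0.002 -1.   ] q [0.36 0.25 1.81 0.   1.09 0.03] w 0.699 g 44.9 F [-0.9 -0.5 -2.2]
[5, -0.05, 0.85, 3.1, -0.5, 0, 0]
```

Emit:
{"api": "move_arm", "payload": {"series": [5,0,0.5,1.8,0,0,0,5,0,0.2,1.2,0,0,0,5,0,0,0,0,0,0,5,0,0,0,0,0,0]}}

```text
time: 15.3
tool_pos: [0.586, 0.2449, 0.1134]
tcp_rot: [-1.825, -2.556, -0.002]
wrist_force: [0.8, -0.5, -1.5]
width: 0.701
grip_force: 45.0
```

```bash
python3 - <<'E'
from h import *
st()
plan([(G(.068,.103),down(BA),5,.035)])
E
```

```text
t 15.3 p [0.586  0.2449 0.1134] y [0.946 0.324 0.001] z [ 0.     0.001 -1.   ] q [0.36 0.29 1.81 0.   1.04 0.02] w 0.701 g 45.0 F [ 0.8 -0.5 -1.5]
[5, -0.1, -0.3, 1.05, 0, 0, 0]
```

Emit:
{"api": "move_arm", "payload": {"series": [5,-0.1,-0.3,0.6,0,0,0,5,0,0,0.4,0,0,0,5,0,0,0,0,0,0]}}

```text
time: 15.68
tool_pos: [0.5831, 0.2433, 0.1031]
tcp_rot: [-1.825, -2.556, -0.002]
wrist_force: [-0.2, 1.2, -1.2]
width: 0.698
grip_force: 45.0
```

Emit:
{"api": "move_arm", "payload": {"series": [5,0,0,0.1,0,0,0,5,0,0,0,0,0,0]}}

```text
time: 15.92
tool_pos: [0.5831, 0.2433, 0.103]
tcp_rot: [-1.825, -2.556, -0.002]
wrist_force: [-3.3, 0.8, 6.3]
width: 0.7
grip_force: 45.7
```

Emit:
{"api": "move_arm", "payload": {"series": [7.2,0,0,0,0,0,0,8.5,0,0,0,0,0,0,8.5,0,0,0,0,0,0,8.5,0,0,-3,0,0,0,8.5,0,0,-5,0,0,0]}}

```text
time: 16.55
tool_pos: [0.5814, 0.242, 0.1798]
tcp_rot: [-1.823, -2.553, 0.007]
wrist_force: [0.4, 0.1, -0.2]
width: 0.995
grip_force: 0.0
```

```bash
python3 - <<'E'
from h import *
st()
plan([((.4667,.1784,.15),down(-12),8.5)])
im=read_camera("top");cv2.imwrite("pics/x.png",im[:,:,::-1])
E
```

```text
t 16.55 p [0.5814 0.242  0.1798] y [ 0.946  0.324 -0.006] z [-0.006 -0.001 -1.   ] q [0.35 0.23 1.76 0.   1.16 0.02] w 0.995 g 0.0 F [ 0.4  0.1 -0.2]
[8.5, -0.55, -3.2, 0.75, 0, 0, 7.5, 8.5, -1, -3.15, 0.75, 0, 0, 8, 8.5, -1.4, -2.95, 0.8, 0, 0, 7.5, 8.5, -1.8, -2.75, 0.75, -0.5, 0, 8]
```

Emit:
{"api": "move_arm", "payload": {"series": [8.5,-0.55,-3.2,0.75,0,0,7.5,8.5,-1,-3.15,0.75,0,0,8,8.5,-1.4,-2.95,0.8,0,0,7.5,8.5,-1.8,-2.75,0.75,0,0,8,8.5,0,0,0,0,0,0]}}

```text
time: 17.23
tool_pos: [0.4659, 0.1783, 0.1502]
tcp_rot: [-2.441, -1.974, 0.004]
wrist_force: [-0.4, 0.6, 0.6]
width: 0.994
grip_force: 0.0
```

Emit:
{"api": "move_arm", "payload": {"series": [8.5,0,0,2,0,0,0,8.5,0,0,0,0,0,0]}}

```text
time: 17.48
tool_pos: [0.4683, 0.1795, 0.1305]
tcp_rot: [-2.44, -1.976, 0.002]
wrist_force: [-0.7, 0.2, -0.5]
width: 0.998
grip_force: 0.0
```

```bash
python3 - <<'E'
from h import *
st()
plan([((.4667,.1784,.031),down(-12),8.5)])
E
```

```text
t 17.48 p [0.4683 0.1795 0.1305] y [ 0.978 -0.208 -0.002] z [-0.002  0.001 -1.   ] q [0.32 0.03 2.08 0.   1.03 0.52] w 0.998 g 0.0 F [-0.7  0.2 -0.5]
[8.5, -0.05, -0.05, 5, 0, 0, 0, 8.5, -0.1, -0.05, 4.95, 0, 0, 0]
```

Emit:
{"api": "move_arm", "payload": {"series": [8.5,-0.05,-0.05,5,0,0,0,8.5,-0.1,-0.05,4.9,0,0,0,8.5,0,0,0,0,0,0,8.5,0,0,0,0,0,0]}}

```text
time: 17.98
tool_pos: [0.4689, 0.179, 0.0342]
tcp_rot: [-2.442, -1.976, -0.004]
wrist_force: [0.3, 0.2, 0.0]
width: 0.995
grip_force: 0.0
```

Emit:
{"api": "move_arm", "payload": {"series": [5,0,0,0,0,0,0,5,0,0,0,0,0,0,5,0,0,0,0,0,0,5,0,0,0,0,0,0,5,0,0,0,0,0,0]}}

```text
time: 18.6
tool_pos: [0.4693, 0.1792, 0.035]
tcp_rot: [2.442, 1.976, 0.008]
wrist_force: [-0.1, -0.5, 6.7]
width: 0.697
grip_force: 42.9
```

Emit:
{"api": "move_arm", "payload": {"series": [5,0,0,-4.5,0,0,0,5,0,0,-6,0,0,0,5,0,0,-6,0,0,0,5,0,0,-3,0,0,0,5,0,0,0,0,0,0]}}

```text
time: 19.23
tool_pos: [0.4695, 0.1789, 0.2318]
tcp_rot: [2.441, 1.975, 0.013]
wrist_force: [-1.0, 0.9, -2.4]
width: 0.691
grip_force: 44.6
```

```bash
python3 - <<'E'
from h import *
st()
d=plan([(G(.034,.225),down(BA),5)])
E
```

```text
t 19.23 p [0.4695 0.1789 0.2318] y [ 0.978 -0.209  0.007] z [ 0.008  0.004 -1.   ] q [ 0.31 -0.07  1.98  0.    1.22  0.52] w 0.691 g 44.6 F [-1.   0.9 -2.4]
[5, 1.45, 2.9, 0.2, 0, 0, -7.5, 5, 1.05, 3.05, 0.2, 0, 0, -8, 5, 0.6, 3.15, 0.2, 0, 0, -7.5, 5, 0.15, 3.2, 0.2, 0.5, 0, -8]
```

Emit:
{"api": "move_arm", "payload": {"series": [5,1.45,2.9,0.2,0,0,-7.5,5,1.05,3.05,0.2,0,0,-8,5,0.6,3.15,0.2,0,0,-7.5,5,0.15,3.2,0.2,0,0,-8,5,0,0,0,0,0,0]}}

```text
time: 19.85
tool_pos: [0.5924, 0.2096, 0.2164]
tcp_rot: [-1.824, -2.554, 0.003]
wrist_force: [0.0, 0.2, -1.5]
width: 0.7
grip_force: 44.5
```

Emit:
{"api": "move_arm", "payload": {"series": [5,0,0,3,0,0,0,5,0,0,0,0,0,0,5,0,0,0,0,0,0]}}

```text
time: 20.23
tool_pos: [0.5912, 0.2096, 0.1892]
tcp_rot: [-1.825, -2.555, 0.0]
wrist_force: [0.6, -0.4, -1.0]
width: 0.694
grip_force: 44.5
```

```bash
python3 - <<'E'
from h import *
st()
plan([(G(.034,.168),down(BA),5,.035)])
E
```

```text
t 20.23 p [0.5912 0.2096 0.1892] y [ 0.946  0.324 -0.001] z [-0.002  0.001 -1.   ] q [ 0.3   0.21  1.76  0.    1.17 -0.03] w 0.694 g 44.5 F [ 0.6 -0.4 -1. ]
[5, 0, 0.35, 2.1, 0, 0, 0]
```

Emit:
{"api": "move_arm", "payload": {"series": [5,0,0.2,1.2,0,0,0,5,0,0.1,0.8,0,0,0,5,0,0,0,0,0,0,5,0,0,0,0,0,0]}}

```text
time: 20.72
tool_pos: [0.595, 0.2108, 0.1695]
tcp_rot: [-1.825, -2.556, -0.001]
wrist_force: [-0.4, 0.6, -1.6]
width: 0.695
grip_force: 44.5
```

```bash
python3 - <<'E'
from h import *
st()
plan([(G(.034,.158),down(BA),5,.035)])
E
```

```text
t 20.73 p [0.595  0.2108 0.1695] y [0.946 0.325 0.   ] z [-0.     0.001 -1.   ] q [ 0.3   0.23  1.77  0.    1.13 -0.03] w 0.695 g 44.5 F [-0.4  0.6 -1.6]
[5, 0, -0.05, 1.15, 0, 0, 0]
```

Emit:
{"api": "move_arm", "payload": {"series": [5,0,-0.05,0.6,0,0,0,5,0,0,0.4,0,0,0,5,0,0,0,0,0,0]}}

```text
time: 21.1
tool_pos: [0.5945, 0.2108, 0.1595]
tcp_rot: [-1.825, -2.556, -0.002]
wrist_force: [1.1, 0.4, -0.1]
width: 0.697
grip_force: 44.6
```

Emit:
{"api": "move_arm", "payload": {"series": [5,0,0,0.15,0,0,0,5,0,0,0,0,0,0]}}

```text
time: 21.35
tool_pos: [0.5947, 0.2111, 0.1593]
tcp_rot: [-1.825, -2.556, -0.003]
wrist_force: [-1.6, 1.0, 5.0]
width: 0.696
grip_force: 45.3
```

Touching; release, then the last tin.

Emit:
{"api": "move_arm", "payload": {"series": [7.2,0,0,0,0,0,0,8.5,0,0,0,0,0,0,8.5,0,0,0,0,0,0,8.5,0,0,-3,0,0,0,8.5,0,0,-5,0,0,0]}}

```text
time: 21.98
tool_pos: [0.5927, 0.2099, 0.2357]
tcp_rot: [-1.823, -2.553, 0.006]
wrist_force: [0.8, -0.0, 1.0]
width: 0.996
grip_force: 0.0
```

```bash
python3 - <<'E'
from h import *
st()
plan([((.4373,.2649,.15),down(17.5),8.5)])
E
```

```text
t 21.98 p [0.5927 0.2099 0.2357] y [ 0.946  0.325 -0.006] z [-0.006 -0.001 -1.   ] q [ 0.3   0.18  1.71  0.    1.26 -0.03] w 0.996 g 0.0 F [ 0.8 -0.   1. ]
[8.5, 2.55, -3.2, 2.15, 0, 0, 0.5, 8.5, 2.55, -3.25, 2.15, 0, 0, 0.5, 8.5, 2.5, -3.25, 2.2, 0, 0, 0, 8.5, 2.5, -3.25, 2.15, -0.5, 0, 0.5]
```

Emit:
{"api": "move_arm", "payload": {"series": [8.5,2.55,-3.2,1.9,0,0,0.5,8.5,2.55,-3.25,2.15,0,0,0.5,8.5,2.5,-3.25,2.2,0,0,0,8.5,2.5,-3.25,2.4,0,0,0.5,8.5,0,0,0,0,0,0]}}

```text
time: 22.6
tool_pos: [0.4353, 0.2651, 0.1486]
tcp_rot: [-1.853, -2.531, 0.008]
wrist_force: [-0.1, -0.3, 1.1]
width: 0.998
grip_force: 0.0
```

Emit:
{"api": "move_arm", "payload": {"series": [8.5,0,0,2,0,0,0,8.5,0,0,0,0,0,0]}}

```text
time: 22.85
tool_pos: [0.4397, 0.2653, 0.1309]
tcp_rot: [-1.858, -2.531, 0.001]
wrist_force: [0.3, -0.5, 0.1]
width: 0.996
grip_force: 0.0
```

```bash
python3 - <<'E'
from h import *
st()
plan([((.4373,.2649,.031),down(17.5),8.5)])
E
```

```text
t 22.85 p [0.4397 0.2653 0.1309] y [ 0.954  0.3   -0.002] z [-0.002  0.    -1.   ] q [0.49 0.06 2.06 0.   1.03 0.19] w 0.996 g 0.0 F [ 0.3 -0.5  0.1]
[8.5, 0, -0.1, 5, 0, 0, 0, 8.5, 0, -0.15, 5, 0, 0, 0]
```

Emit:
{"api": "move_arm", "payload": {"series": [8.5,0,-0.1,5,0,0,0,8.5,0,-0.15,5,0,0,0,8.5,0,0,0,0,0,0,8.5,0,0,0,0,0,0]}}

```text
time: 23.35
tool_pos: [0.4392, 0.2659, 0.0335]
tcp_rot: [1.859, 2.532, 0.005]
wrist_force: [1.0, 0.7, 0.2]
width: 0.993
grip_force: 0.0
```

Emit:
{"api": "move_arm", "payload": {"series": [5,0,0,0,0,0,0,5,0,0,0,0,0,0,5,0,0,0,0,0,0,5,0,0,0,0,0,0,5,0,0,0,0,0,0]}}

```text
time: 23.98
tool_pos: [0.4393, 0.2663, 0.0343]
tcp_rot: [1.858, 2.532, 0.008]
wrist_force: [-0.4, -0.4, 7.2]
width: 0.692
grip_force: 42.7
```

Emit:
{"api": "move_arm", "payload": {"series": [5,0,0,-4.5,0,0,0,5,0,0,-6,0,0,0,5,0,0,-6,0,0,0,5,0,0,-6,0,0,0,5,0,0,0,0,0,0]}}

```text
time: 24.6
tool_pos: [0.4409, 0.2669, 0.2645]
tcp_rot: [1.856, 2.529, 0.022]
wrist_force: [0.6, 0.1, -2.2]
width: 0.695
grip_force: 45.0
```

```bash
python3 - <<'E'
from h import *
st()
d=plan([(G(-.034,.25),down(BA),5)])
E
```

```text
t 24.6 p [0.4409 0.2669 0.2645] y [0.954 0.3   0.014] z [ 0.012  0.008 -1.   ] q [ 0.5  -0.07  1.92  0.    1.27  0.19] w 0.695 g 45.0 F [ 0.6  0.1 -2.2]
[5, -4.2, 3.3, 0.4, 0, 0, -0.5, 5, -4.2, 3.25, 0.4, 0.5, 0, -0.5, 5, -4.25, 3.2, 0.35, 0, 0, 0, 5, -4.25, 3.2, 0.35, 0.5, 0, -0.5]
```

Emit:
{"api": "move_arm", "payload": {"series": [5,-4.2,3.3,0.2,0,0,-0.5,5,-4.2,3.25,0.2,0,0,-0.5,5,-4.25,3.2,0.2,0,0,0,5,-4.25,3.2,0.2,0.5,0,-0.5,5,0,0,0,0,0,0]}}

```text
time: 25.22
tool_pos: [0.6146, 0.1418, 0.2462]
tcp_rot: [-1.826, -2.548, 0.013]
wrist_force: [-0.7, 0.5, -2.3]
width: 0.695
grip_force: 44.9
```

Emit:
{"api": "move_arm", "payload": {"series": [5,0,0,5,0,0,0,5,0,0,0,0,0,0,5,0,0,0,0,0,0]}}

```text
time: 25.6
tool_pos: [0.6119, 0.1449, 0.1989]
tcp_rot: [-1.821, -2.552, 0.01]
wrist_force: [-0.1, -0.5, -1.1]
width: 0.701
grip_force: 44.7
```

```bash
python3 - <<'E'
from h import *
st()
plan([(G(-.034,.17),down(BA),5,.035)])
E
```

```text
t 25.6 p [0.6119 0.1449 0.1989] y [ 0.946  0.325 -0.009] z [-0.009 -0.001 -1.   ] q [ 0.19  0.21  1.74  0.    1.2  -0.14] w 0.701 g 44.7 F [-0.1 -0.5 -1.1]
[5, 0, 0.5, 2.9, -0.5, 0, 0]
```

Emit:
{"api": "move_arm", "payload": {"series": [5,0,0.25,1.6,-0.5,0,0,5,0,0,1.2,0,0,0,5,0,0,0,0,0,0,5,0,0,0,0,0,0]}}

```text
time: 26.1
tool_pos: [0.6148, 0.1452, 0.1704]
tcp_rot: [-1.825, -2.556, -0.001]
wrist_force: [-0.8, -0.1, -1.4]
width: 0.696
grip_force: 44.8
```

```bash
python3 - <<'E'
from h import *
st()
plan([(G(-.034,.158),down(BA),5,.035)])
E
```

```text
t 26.1 p [0.6148 0.1452 0.1704] y [0.946 0.325 0.   ] z [-0.     0.001 -1.   ] q [ 0.19  0.23  1.77  0.    1.14 -0.14] w 0.696 g 44.8 F [-0.8 -0.1 -1.4]
[5, 0.05, 0.2, 1.25, 0, 0, 0]
```

Emit:
{"api": "move_arm", "payload": {"series": [5,0.05,0.2,0.7,0,0,0,5,0,0,0.4,0,0,0,5,0,0,0,0,0,0]}}

```text
time: 26.48
tool_pos: [0.6163, 0.1463, 0.159]
tcp_rot: [-1.825, -2.556, -0.001]
wrist_force: [-0.2, -0.5, -1.6]
width: 0.695
grip_force: 44.8
```

Emit:
{"api": "move_arm", "payload": {"series": [5,0,0,0.15,0,0,0,5,0,0,0,0,0,0]}}

```text
time: 26.72
tool_pos: [0.6167, 0.1465, 0.1585]
tcp_rot: [-1.825, -2.556, -0.003]
wrist_force: [-1.5, 0.4, 1.3]
width: 0.697
grip_force: 45.1
```

Emit:
{"api": "move_arm", "payload": {"series": [7.2,0,0,0,0,0,0,8.5,0,0,0,0,0,0,8.5,0,0,0,0,0,0,8.5,0,0,-3,0,0,0,8.5,0,0,-6,0,0,0]}}

```text
time: 27.35
tool_pos: [0.6141, 0.1457, 0.2447]
tcp_rot: [-1.822, -2.551, 0.008]
wrist_force: [1.1, 0.5, -0.6]
width: 0.994
grip_force: 0.0
```

Emit:
{"api": "move_arm", "payload": {"series": [8.5,0,0,-5,0,0,0,8.5,3,0,-1,0,0,0,8.5,5,0,0,0,0,0,8.5,5,0,0,0,0,0,8.5,5,0,0,0,0,0]}}

```text
time: 27.98
tool_pos: [0.5576, 0.3175, 0.3082]
tcp_rot: [-1.826, -2.556, -0.002]
wrist_force: [0.4, -0.4, -0.4]
width: 0.994
grip_force: 0.0
```

```bash
python3 - <<'E'
from h import *
st()
plan([((.50,-.44,.32),down(0),8.5)])
E
```

```text
t 27.98 p [0.5576 0.3175 0.3082] y [0.946 0.324 0.   ] z [ 0.     0.001 -1.   ] q [0.48 0.17 1.59 0.   1.38 0.15] w 0.994 g 0.0 F [ 0.4 -0.4 -0.4]
[8.5, -5, -2.15, -0.1, 0, 0, 1.5, 8.5, -5.05, -2, -0.1, 0, 0, 1.5, 8.5, -5.1, -1.9, -0.1, 0, 0, 1.5, 8.5, -5.15, -1.75, -0.1, 0, 0, 1.5, 8.5, -5.2, -1.6, -0.1, 0, 0, 1.5]
[8.5, -5.2, -1.45, -0.1, 0, 0, 1.5, 8.5, -5.25, -1.35, -0.1, 0, 0, 1, 8.5, -5.3, -1.25, -0.1, 0, 0, 1.5, 8.5, -5.3, -1.1, -0.1, 0, 0, 1, 8.5, -5.3, -1, -0.1, 0, 0, 1.5]
[8.5, -5.35, -0.9, -0.05, 0, 0, 1, 8.5, -5.35, -0.8, -0.1, 0, 0, 1.5, 8.5, -5.4, -0.6, -0.05, 0, 0, 1, 8.5, -5.4, -0.55, -0.1, 0, 0, 1.5]
```

Emit:
{"api": "move_arm", "payload": {"series": [8.5,-5,-2.15,-0.1,0,0,1.5,8.5,-5.05,-2,-0.1,0,0,1.5,8.5,-5.1,-1.9,-0.1,0,0,1.5,8.5,-5.15,-1.75,-0.1,0,0,1.5,8.5,-5.2,-1.6,-0.1,0,0,1.5]}}

```text
time: 28.6
tool_pos: [0.5374, 0.0436, 0.3129]
tcp_rot: [-1.989, -2.431, -0.002]
wrist_force: [1.1, -0.1, -0.6]
width: 0.999
grip_force: 0.0
```

Emit:
{"api": "move_arm", "payload": {"series": [8.5,-5.2,-1.45,-0.1,0,0,1.5,8.5,-5.25,-1.35,-0.1,0,0,1,8.5,-5.3,-1.25,-0.1,0,0,1.5,8.5,-5.3,-1.1,-0.1,0,0,1,8.5,-5.3,-1,-0.1,0,0,1.5]}}

```text
time: 29.22
tool_pos: [0.5171, -0.2266, 0.3176]
tcp_rot: [-2.124, -2.314, -0.002]
wrist_force: [-0.1, -0.1, 0.3]
width: 0.995
grip_force: 0.0
```

Emit:
{"api": "move_arm", "payload": {"series": [8.5,-5.35,-0.9,-0.05,0,0,1,8.5,-5.35,-0.8,-0.1,0,0,1.5,8.5,-5.4,-0.6,-0.05,0,0,1,8.5,-5.4,-0.55,-0.1,0,0,1.5,8.5,0,0,0,0,0,0]}}

```text
time: 29.85
tool_pos: [0.4998, -0.4448, 0.3191]
tcp_rot: [-2.226, -2.214, 0.001]
wrist_force: [0.0, 0.5, 0.4]
width: 0.999
grip_force: 0.0
```

Emit:
{"api": "move_arm", "payload": {"series": [8.5,0,0,0,0,10,0,8.5,0,0,0,0,10,0,8.5,0,0,0,0,10,0,8.5,0,0,0,0,0,0,8.5,0,0,0,0,0,0]}}

```text
time: 30.48
tool_pos: [0.5013, -0.4403, 0.3203]
tcp_rot: [-1.927, -1.927, -0.516]
wrist_force: [0.5, -0.6, 0.3]
width: 0.996
grip_force: 0.0
```

```bash
python3 - <<'E'
from h import *
st()
t=read_camera("top");s=read_camera("side")
cv2.imwrite("pics/t1.png",t[:,:,::-1]);cv2.imwrite("pics/s1.png",s[:,:,::-1])
cv2.imwrite("pics/m1.png",np.hstack([cv2.resize(t[120:320,150:480,::-1],(480,300)),cv2.resize(s[110:350,150:400,::-1],(312,300))]))
print(read_state()["q"].round(4).tolist(), read_state()["tcp_rot"])
E
```

```text
t 30.48 p [ 0.5013 -0.4403  0.3203] y [ 1. -0. -0.] z [-0.     0.5   -0.866] q [-0.91  0.47  1.27  0.32  1.82 -0.9 ] w 0.996 g 0.0 F [ 0.5 -0.6  0.3]
[-0.9137, 0.4657, 1.2669, 0.3204, 1.8225, -0.9] [-1.92756214 -1.92977819 -0.51580963]
```

View pics/m1.png

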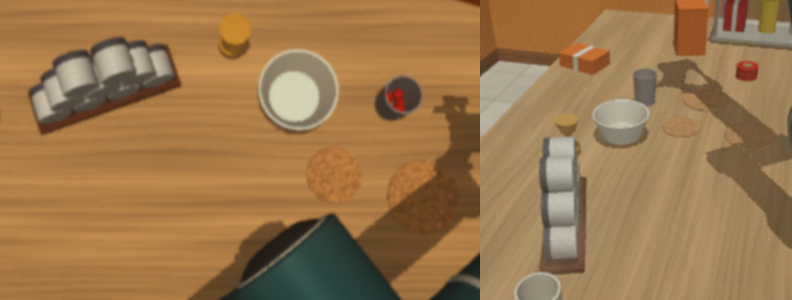

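The pyramid holds, with three tins in the second row and two in the third. The beaker with sweets at top pixel (427,185) is where it was. Now a kinematic check for the sideways grasp.

```bash
cat > kin.py <<'E'
from h import *
from scipy.optimize import least_squares
def fk(q,k):
    h,L2,L3,L5=k; z=np.array([0,0,1.]); R1=R.from_euler('z',q[0])
    p=np.array([0,0,h])+R1.apply(R.from_euler('y',q[1]).apply(L2*z)); R3=R1*R.from_euler('y',q[1]+q[2]); p=p+R3.apply(L3*z)
    R6=R3*R.from_euler('ZYZ',[q[3],q[4],q[5]]); return p+R6.apply(L5*z),R6*R.from_euler('z',90,degrees=True)
D=[([-1.34689,.26466,1.60524,0,1.27369,-.0369],(.17391,-.65155,.23809)),([-.9137,.4657,1.2669,.3204,1.8225,-.9],(.5013,-.4403,.3203)),
([.14,.31,1.81,0,1.02,-.19],(.6282,.1145,.1037)),([.13,-.07,2.18,0,1.03,.35],(.4416,.083,.1302)),([.48,.17,1.59,0,1.38,.15],(.5576,.3175,.3082)),([.5,-.07,1.92,0,1.27,.19],(.4409,.2669,.2645))]
K=least_squares(lambda k:np.concatenate([fk(q,k)[0]-p for q,p in D]),[.2,.4,.4,.2]).x
lo=np.array([-2.63,-.94,.31,-1.31,0,-2.55]);hi=np.array([2.63,2.18,2.57,4.45,2.66,2.55])
def ik(p,r,q0):
    f=lambda q:np.r_[fk(q,K)[0]-p,(fk(q,K)[1].inv()*r).as_rotvec()*.3]
    s=least_squares(f,np.clip(q0,lo+.01,hi-.01),bounds=(lo,hi)); return s.x,np.linalg.norm(s.fun)
def tool(az,el):  # tool z at azimuth az, elevation el (deg); y horizontal (to the right of pointing)
    a,e=np.radians([az,el]); z=np.array([np.cos(e)*np.cos(a),np.cos(e)*np.sin(a),np.sin(e)]); y=np.array([np.sin(a),-np.cos(a),0]); return R.from_matrix(np.c_[np.cross(y,z),y,z])
E
python3 - <<'E'
from kin import *
print("K",K.round(4),[np.round((fk(q,K)[0]-p)*1e3,1).tolist() for q,p in D])
s=read_state();q0=s["q"];print((fk(q0,K)[1].inv()*R.from_rotvec(s["tcp_rot"])).magnitude())
im=cv2.imread("pics/s1.png");g=cv2.cvtColor(im,cv2.COLOR_BGR2HSV).astype(int)
print("side proj",proj("side",[(.573,-.374,.095),(.573,-.374,0)]).round(1).tolist())
m=np.zeros(g.shape[:2],bool);m[155:200,265:300]=1;m&=g[...,1]<75
for c in blobs(m,50): print("side blob",cv2.boundingRect(c))
for n in("t1","top0"):
    im=cv2.imread(f"pics/{n}.png");g=cv2.cvtColor(im,cv2.COLOR_BGR2HSV).astype(int);m[:]=0;m[165:205,405:445]=1
    for c in blobs(m&(g[...,1]<75),20): print(n,cv2.boundingRect(c),cv2.minEnclosingCircle(c))
for az in(60,90):
  q=q0
  for el in(-60,-45,-30):
    r=tool(az,el);zt=r.as_matrix()[:,2];p=np.array([.573,-.374,.065])+.011*zt
    q,e=ik(p,r,q);w=fk(q,[*K[:3],0])[0];print("grasp",az,el,q.round(2),round(e,4),"wrist",w.round(3))
  up=r.inv().apply([0,0,1])
  for el in(-30,-15,0):
    for roll in(0,120,-120):
      rr=tool(az,el)*R.from_euler('z',roll,degrees=True); qq,e=ik(np.array([.59,-.23,.17]),rr,q); print("pour",el,roll,qq.round(2),round(e,4),"tilt",np.degrees(np.arccos(rr.apply(up)[2])).round(0),"axis",rr.apply(up).round(2))
E
```

```text
K [0.2652 0.5366 0.563  0.3807] [[-23.4, -9.2, -1.6], [-14.4, -0.8, 3.6], [10.0, -24.6, -2.1], [0.8, -25.2, 0.5], [13.9, -19.9, -0.7], [8.3, -21.5, 0.2]]
7.02852068884574e-16
side proj [[282.4, 167.8], [282.5, 191.1]]
side blob (265, 165, 26, 35)
t1 (415, 172, 25, 14) ((427.0, 179.0), 12.041694641113281)
top0 (415, 172, 24, 11) ((426.5, 180.0), 11.672718048095703)
grasp 60 -60 [-0.84  0.53  1.69  0.55  1.15 -0.6 ] 0.0 wrist [ 0.481 -0.534  0.385]
grasp 60 -45 [-0.94  0.64  1.65  0.73  1.32 -0.77] 0.0 wrist [ 0.442 -0.6    0.326]
grasp 60 -30 [-1.01  0.77  1.59  0.88  1.5  -0.89] 0.0 wrist [ 0.413 -0.651  0.25 ]
pour -30 0 [-0.88  0.49  1.82  0.96  1.46 -0.8 ] 0.0 tilt 0.0 axis [0. 0. 1.]
pour -30 120 [-0.88  0.49  1.82  0.96  1.46  1.3 ] 0.0 tilt 97.0 axis [ 0.32 -0.94 -0.13]
pour -30 -120 [-0.81  0.45  1.74  0.85  1.45 -2.55] 0.0783 tilt 97.0 axis [-0.97 -0.19 -0.12]
pour -15 0 [-0.93  0.63  1.8   1.09  1.62 -0.93] 0.0 tilt 15.0 axis [-0.13 -0.22  0.97]
pour -15 120 [-0.93  0.63  1.8   1.09  1.62  1.16] 0.0 tilt 107.0 axis [ 0.35 -0.89 -0.29]
pour -15 -120 [-0.87  0.57  1.69  0.99  
[... 740 characters left out ...]
]
pour -30 -120 [-0.69  0.71  1.35  0.67  1.83 -2.55] 0.1206 tilt 97.0 axis [-0.75 -0.65 -0.13]
pour -15 0 [-0.79  0.84  1.4   0.82  1.95 -0.94] 0.0 tilt 15.0 axis [-0.   -0.26  0.97]
pour -15 120 [-0.79  0.84  1.4   0.82  1.95  1.15] 0.0 tilt 107.0 axis [ 0.75 -0.6  -0.29]
pour -15 -120 [-0.75  0.89  1.24  0.85  2.03 -2.55] 0.1292 tilt 107.0 axis [-0.75 -0.6  -0.29]
pour 0 0 [-0.8   0.98  1.36  0.94  2.11 -0.95] 0.0 tilt 30.0 axis [ 0.   -0.5   0.87]
pour 0 120 [-0.8   0.98  1.36  0.94  2.11  1.14] 0.0 tilt 116.0 axis [ 0.75 -0.5  -0.43]
pour 0 -120 [-0.77  1.06  1.16  1.04  2.21 -2.55] 0.1284 tilt 116.0 axis [-0.75 -0.5  -0.43]<stdin>:19: RuntimeWarning: invalid value encountered in arccos
```

```bash
python3 - <<'E'
from kin import *
r=tool(90,-25)
a=plan([((.573,-.482,.22),r,8.5)]); plan([((.573,-.482,.112),r,8.5)],start=a)
E
```

```text
[8.5, -2.2, 1.8, 1.7, 0, 9, 0, 8.5, -2.4, 1.75, 1.35, 0, 8.5, 0, 8.5, -2.6, 1.8, 0.95, 0, 9, 0, 8.5, -2.7, 1.75, 0.5, 0, 8.5, 0]
[8.5, -4.9, 0, 2.3, 0, 0, 0, 8.5, -4.9, 0, 2.3, 0, 0, 0]
```

Emit:
{"api": "move_arm", "payload": {"series": [8.5,-2.2,1.8,1.7,0,9,0,8.5,-2.4,1.75,1.35,0,8.5,0,8.5,-2.6,1.8,0.95,0,9,0,8.5,-2.7,1.75,0.5,0,8.5,0,8.5,0,0,0,0,0,0]}}

```text
time: 31.2
tool_pos: [0.5712, -0.4806, 0.2018]
tcp_rot: [-1.516, -1.499, -0.968]
wrist_force: [-0.3, 0.7, -2.9]
width: 0.994
grip_force: 0.0
```

Emit:
{"api": "move_arm", "payload": {"series": [8.5,-4.9,0,2.3,0,0,0,8.5,-4.9,0,2.3,0,0,0,8.5,0,0,0,0,0,0,8.5,0,0,0,0,0,0]}}

```text
time: 31.7
tool_pos: [0.5731, -0.4831, 0.1162]
tcp_rot: [-1.524, -1.529, -0.971]
wrist_force: [-0.2, -0.7, 0.5]
width: 0.996
grip_force: 0.0
```

```bash
python3 - <<'E'
from kin import *
st()
t=read_camera("top");s=read_camera("side")
cv2.imwrite("pics/m2.png",np.hstack([cv2.resize(t[140:300,340:520,::-1],(450,400)),cv2.resize(s[120:260,230:370,::-1],(350,350))[:,:].copy() if 0 else cv2.resize(s[100:240,210:340,::-1],(350,400))]))
plan([((.573,-.364,.057),tool(90,-25),8.5,.035)])
E
```

```text
t 31.7 p [ 0.5731 -0.4831  0.1162] y [1.    0.    0.005] z [ 0.002  0.904 -0.427] q [-0.97  1.1   0.88  0.64  2.11 -0.92] w 0.996 g 0.0 F [-0.2 -0.7  0.5]
[8.5, -0.05, 0, 3.35, 0, 0, 0, 8.5, -0.05, 0, 3.35, 0, 0, 0, 8.5, -0.05, -0.05, 3.35, 0, 0, 0, 8.5, -0.05, 0, 3.3, 0, 0.5, 0.5]
```

View pics/m2.png

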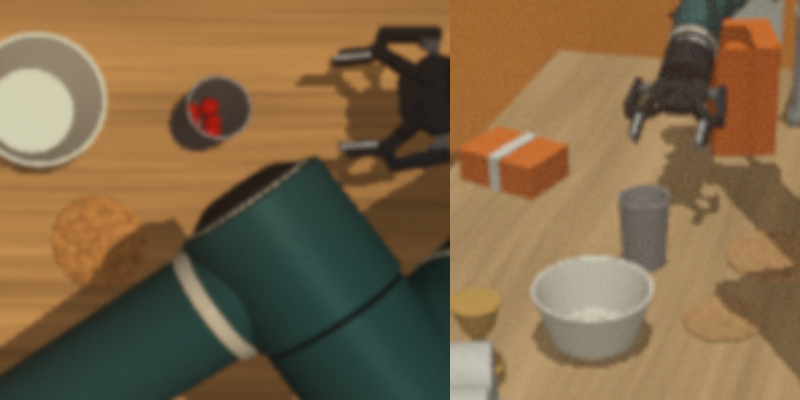

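Fingers straddle the beaker symmetrically (beaker rim centre at (217,107), finger mid-line at 102 once the height difference is counted). Advancing.

Emit:
{"api": "move_arm", "payload": {"series": [8.5,-0.05,0,3.35,0,0,0,8.5,-0.05,0,3.35,0,0,0,8.5,0,0,3.35,0,0,0,8.5,-0.05,0,3,0,0.5,0,8.5,0,0,0,0,0,0]}}

```text
time: 32.42
tool_pos: [0.5724, -0.3636, 0.0553]
tcp_rot: [-1.516, -1.517, -0.976]
wrist_force: [0.3, 0.2, 0.0]
width: 0.993
grip_force: 0.0
```

Emit:
{"api": "move_arm", "payload": {"series": [5,0,0,0,0,0,0,5,0,0,0,0,0,0,5,0,0,0,0,0,0,5,0,0,0,0,0,0,5,0,0,0,0,0,0]}}

```text
time: 33.05
tool_pos: [0.5731, -0.3669, 0.0561]
tcp_rot: [-1.518, -1.518, -0.98]
wrist_force: [2.4, -1.8, 7.4]
width: 0.757
grip_force: 43.1
```

```bash
python3 - <<'E'
from kin import *
st()
r=tool(90,-25);s=read_state();p=s["tool_pos"];
a=plan([((p[0],p[1],.165),r,5)]);print()
a=plan([((.548,-.195,.165),tool(90,-10),5)],start=a);print(a[0])
E
```

```text
t 33.05 p [ 0.5731 -0.3669  0.0561] y [ 1.    -0.002  0.004] z [ 0.004  0.91  -0.415] q [-0.9   0.99  1.21  0.65  1.9  -1.01] w 0.757 g 43.1 F [ 2.4 -1.8  7.4]
[5, 4.95, 0, -2.25, 0, 0, 0, 5, 4.95, 0.05, -2.25, 0, -0.5, 0]

[5, 1.8, -0.65, 3.9, 0, 4, 0, 5, 1.55, -0.65, 4, 0, 3.5, 0, 5, 1.3, -0.65, 4.1, 0, 4, 0, 5, 1, -0.6, 4.15, 0, 3.5, 0]
[ 0.54807544 -0.19515823  0.16481519]
```

Emit:
{"api": "move_arm", "payload": {"series": [5,2.5,0,-1.1,0,0,0,5,4,0,-1.85,0,0,0,5,3.4,0,-1.55,0,0,0,5,0,0,0,0,0,0,5,0,0,0,0,0,0]}}

```text
time: 33.67
tool_pos: [0.5717, -0.3652, 0.1616]
tcp_rot: [-1.518, -1.515, -0.976]
wrist_force: [0.1, -0.8, -1.9]
width: 0.753
grip_force: 44.1
```

```bash
python3 - <<'E'
from kin import *
st()
a=plan([((.535,-.155,.163),tool(90,-10),5,.04)]);print(a[0])
E
```

```text
t 33.67 p [ 0.5717 -0.3652  0.1616] y [ 1.    -0.001 -0.001] z [ 0.001  0.91  -0.415] q [-0.9   0.87  1.22  0.68  2.   -0.93] w 0.753 g 44.1 F [ 0.1 -0.8 -1.9]
[5, 1.45, -0.6, 3.2, 0, 2.5, 0, 5, 1.35, -0.6, 3.25, 0, 2.5, 0, 5, 1.2, -0.6, 3.3, 0, 2.5, 0, 5, 1.05, -0.65, 3.35, 0, 2.5, 0, 5, 0.9, -0.6, 3.35, 0, 2.5, 0]
[5, 0.75, -0.65, 3.4, 0, 2, 0]
[ 0.53495176 -0.15513418  0.16304402]
```

Emit:
{"api": "move_arm", "payload": {"series": [5,1.45,-0.6,3.2,0,2.5,0,5,1.35,-0.6,3.25,0,2.5,0,5,1.2,-0.6,3.3,0,2.5,0,5,1.05,-0.65,3.35,0,2.5,0,5,0.9,-0.6,3.35,0,2.5,0]}}

```text
time: 34.3
tool_pos: [0.5406, -0.188, 0.1613]
tcp_rot: [-1.361, -1.355, -1.103]
wrist_force: [-0.5, -0.3, -2.1]
width: 0.754
grip_force: 44.0
```

Emit:
{"api": "move_arm", "payload": {"series": [5,0.75,-0.65,3.4,0,2,0,5,0,0,0,0,0,0,5,0,0,0,0,0,0]}}

```text
time: 34.67
tool_pos: [0.535, -0.1549, 0.1627]
tcp_rot: [-1.337, -1.333, -1.122]
wrist_force: [0.8, 0.3, -2.0]
width: 0.757
grip_force: 44.7
```

Emit:
{"api": "move_arm", "payload": {"series": [5,0,0,0,0,0,8,5,0,0,0,0,0,8,5,0,0,0,0,0,8,5,0,0,0,0,0,8,5,0,0,0,0,0,8]}}

```text
time: 35.3
tool_pos: [0.5357, -0.1564, 0.1635]
tcp_rot: [-1.624, -0.751, -0.633]
wrist_force: [-0.3, 0.2, -0.9]
width: 0.753
grip_force: 44.8
```

```bash
python3 - <<'E'
from kin import *
st()
t=read_camera("top");s=read_camera("side")
cv2.imwrite("pics/m3.png",np.hstack([cv2.resize(t[120:280,300:480,::-1],(450,400)),cv2.resize(s[100:240,200:330,::-1],(350,400))]))
E
```

```text
t 35.3 p [ 0.5357 -0.1564  0.1635] y [ 0.763 -0.114 -0.636] z [ 0.002  0.985 -0.174] q [-0.78  0.72  1.66  0.85  1.92 -0.32] w 0.753 g 44.8 F [-0.3  0.2 -0.9]
```

View pics/m3.png

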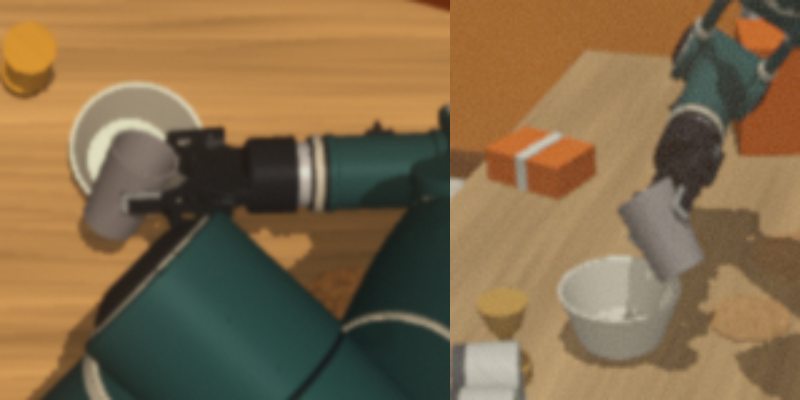

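Beaker tilted about 40° with its mouth over the middle of the bowl at (137,147). Shifting 1 cm and tipping on.

Emit:
{"api": "move_arm", "payload": {"series": [5,0,0,1,0,0,6,5,0,0,0,0,0,7,5,0,0,0,0,0,6,5,0,0,0,0,0,6,5,0,0,0,0,0,5]}}

```text
time: 36.02
tool_pos: [0.5355, -0.146, 0.1618]
tcp_rot: [-1.725, -0.303, -0.257]
wrist_force: [0.0, 0.0, -2.3]
width: 0.757
grip_force: 44.8
```

Emit:
{"api": "move_arm", "payload": {"series": [5,0,0,0,0,0,5,5,0,0,0,0,0,5,5,0,0,0,0,0,5,5,0,0,0,0,0,5,5,0,0,0,0,0,5]}}

```text
time: 36.65
tool_pos: [0.5356, -0.146, 0.1618]
tcp_rot: [-1.744, 0.077, 0.062]
wrist_force: [-0.1, 0.3, -1.9]
width: 0.756
grip_force: 44.8
```

Emit:
{"api": "move_arm", "payload": {"series": [5,0,0,0,0,0,8,5,0,0,0,0,0,8,5,0,0,0,0,0,8,5,0,0,0,0,0,8,5,0,0,0,0,0,8]}}

```text
time: 37.28
tool_pos: [0.5355, -0.146, 0.1621]
tcp_rot: [-1.643, 0.683, 0.571]
wrist_force: [-0.5, -0.6, -0.9]
width: 0.756
grip_force: 44.7
```

Emit:
{"api": "move_arm", "payload": {"series": [5,0,0,0,0,0,8,5,0,0,0,0,0,0,5,0,0,0,0,0,0,5,0,0,0,0,0,0,5,0,0,0,0,0,0]}}

```text
time: 37.9
tool_pos: [0.5352, -0.1451, 0.162]
tcp_rot: [-1.604, 0.8, 0.671]
wrist_force: [0.6, -0.4, -1.6]
width: 0.752
grip_force: 44.7
```

```bash
python3 - <<'E'
from kin import *
st()
t=read_camera("top");s=read_camera("side")
cv2.imwrite("pics/m4.png",np.hstack([cv2.resize(t[120:280,300:480,::-1],(450,400)),cv2.resize(s[100:240,200:330,::-1],(350,400))]))
g=cv2.cvtColor(t,cv2.COLOR_RGB2HSV).astype(int);m=((g[...,0]<6)|(g[...,0]>174))&(g[...,1]>180)&(g[...,2]>70)
for c in blobs(m,3): print(cv2.boundingRect(c),cv2.contourArea(c))
E
```

```text
t 37.9 p [ 0.5352 -0.1451  0.162 ] y [-0.798 -0.103 -0.593] z [ 0.001  0.985 -0.172] q [-0.77  0.72  1.68  0.85  1.91  1.47] w 0.752 g 44.7 F [ 0.6 -0.4 -1.6]
(501, 276, 31, 26) 586.0
(367, 185, 3, 5) 7.0
(346, 172, 4, 3) 4.5
(352, 168, 7, 6) 22.5
```

View pics/m4.png

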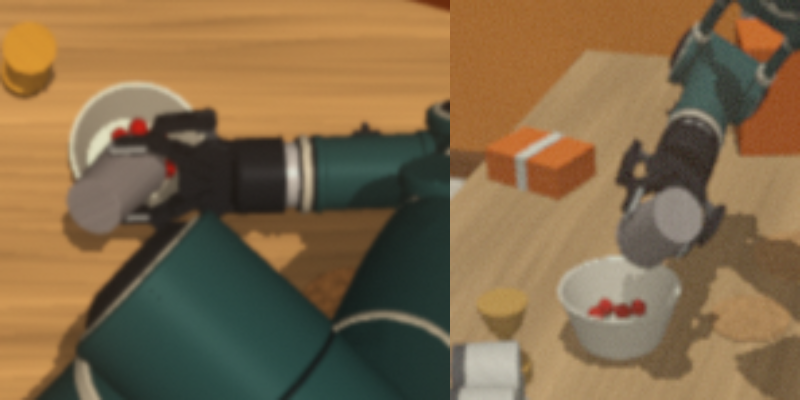

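Four or so sweets show in the bowl at (300+,…) and none outside. Rolling back.

Emit:
{"api": "move_arm", "payload": {"series": [5,0,0,0,0,0,-10,5,0,0,0,0,0,-10,5,0,0,0,0,0,-10,5,0,0,0,0,0,-10,5,0,0,0,0,0,-10]}}

```text
time: 38.62
tool_pos: [0.5352, -0.145, 0.162]
tcp_rot: [-1.744, 0.041, 0.033]
wrist_force: [0.2, 0.1, -1.1]
width: 0.754
grip_force: 44.8
```

Emit:
{"api": "move_arm", "payload": {"series": [5,0,0,0,0,0,-10,5,0,0,0,0,0,-10,5,0,0,0,0,0,-10,5,0,0,0,0,0,-10,5,0,0,0,0,0,-10]}}

```text
time: 39.25
tool_pos: [0.5352, -0.145, 0.162]
tcp_rot: [-1.633, -0.715, -0.602]
wrist_force: [0.2, 0.1, -1.9]
width: 0.754
grip_force: 44.7
```

Emit:
{"api": "move_arm", "payload": {"series": [5,0,0,0,0,0,-10,5,0,0,0,0,0,-10,5,0,0,0,0,0,-10,5,0,0,0,0,0,-10,5,0,0,0,0,0,-3]}}

```text
time: 39.88
tool_pos: [0.5352, -0.145, 0.162]
tcp_rot: [-1.335, -1.337, -1.125]
wrist_force: [0.3, 0.5, -1.2]
width: 0.756
grip_force: 44.7
```

```bash
python3 - <<'E'
from kin import *
st()
a=plan([((.535,-.20,.18),tool(90,-15),5,.04),((.4407,-.254,.17),tool(90,-24.5),5,.04)]);print(a[0])
E
```

```text
t 39.88 p [ 0.5352 -0.145   0.162 ] y [ 1.    -0.     0.003] z [ 0.001  0.985 -0.172] q [-0.77  0.72  1.68  0.85  1.91 -1.03] w 0.756 g 44.7 F [ 0.3  0.5 -1.2]
[5, 0.4, 0, -2.85, 0, -2.5, 0, 5, 0.3, 0, -2.9, 0, -2.5, 0, 5, -0.8, -3.15, -1.65, 0, -3, 0, 5, -0.85, -3.15, -1.6, 0, -3.5, 0, 5, -0.95, -3.15, -1.6, 0, -3, 0]
[ 0.44064065 -0.25420506  0.17011336]
```

Emit:
{"api": "move_arm", "payload": {"series": [5,0.4,0,-2.85,0,-2.5,0,5,0.3,0,-2.9,0,-2.5,0,5,-0.8,-3.15,-1.65,0,-3,0,5,-0.85,-3.15,-1.6,0,-3.5,0,5,-0.95,-3.15,-1.6,0,-3,0]}}

```text
time: 40.5
tool_pos: [0.4397, -0.2547, 0.1705]
tcp_rot: [-1.518, -1.517, -0.976]
wrist_force: [0.6, 0.1, -1.4]
width: 0.757
grip_force: 44.7
```

Emit:
{"api": "move_arm", "payload": {"series": [5,0,0,0,0,0,0,5,0,0,0,0,0,0]}}

```text
time: 40.75
tool_pos: [0.441, -0.2541, 0.1705]
tcp_rot: [-1.517, -1.515, -0.978]
wrist_force: [0.0, -0.4, -1.3]
width: 0.755
grip_force: 44.7
```

```bash
python3 - <<'E'
from kin import *
st()
a=plan([((.4407,-.254,.072),tool(90,-24.5),5,.04)]);print(a[0])
E
```

```text
t 40.75 p [ 0.441  -0.2541  0.1705] y [ 1.    -0.002  0.   ] z [ 0.002  0.911 -0.413] q [-0.94  0.59  1.69  0.6   1.87 -1.08] w 0.755 g 44.7 F [ 0.  -0.4 -1.3]
[5, -3, 0, 1.35, 0, 0, 0, 5, -3, 0, 1.35, 0, 0, 0, 5, -2.95, -0.05, 1.4, 0, 0, 0]
[ 0.44051158 -0.25368998  0.07209395]
```

Emit:
{"api": "move_arm", "payload": {"series": [5,-3,0,1.35,0,0,0,5,-3,0,1.35,0,0,0,5,-2.95,-0.05,1.4,0,0,0,5,0,0,0,0,0,0,5,0,0,0,0,0,0]}}

```text
time: 41.38
tool_pos: [0.4408, -0.2536, 0.0726]
tcp_rot: [-1.515, -1.515, -0.977]
wrist_force: [-0.5, -0.0, -1.3]
width: 0.752
grip_force: 44.7
```

```bash
python3 - <<'E'
from kin import *
st()
t=read_camera("top");s=read_camera("side")
cv2.imwrite("pics/m5.png",np.hstack([cv2.resize(t[150:290,300:460,::-1],(450,400)),cv2.resize(s[110:250,220:350,::-1],(350,400))]))
plan([((.4407,-.254,.061),tool(90,-24.5),5,.04)])
E
```

```text
t 41.38 p [ 0.4408 -0.2536  0.0726] y [ 1. -0.  0.] z [ 0.     0.911 -0.413] q [-0.94  0.72  1.69  0.58  1.75 -1.16] w 0.752 g 44.7 F [-0.5 -0.  -1.3]
[5, -1.1, 0, 0.55, 0, 0, 0]
```

View pics/m5.png

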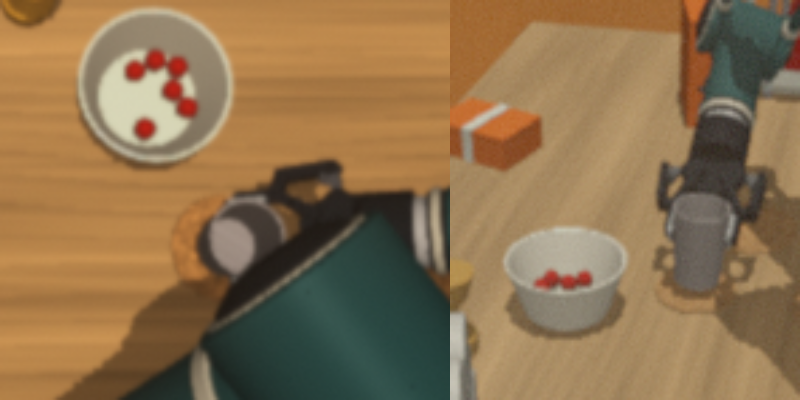

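All six sweets are in the bowl; the beaker is empty and upright over the coaster. Lowering.

Emit:
{"api": "move_arm", "payload": {"series": [5,-0.5,0,0.2,0,0,0,5,-0.45,0,0.2,0,0,0,5,0,0,0,0,0,0]}}

```text
time: 41.85
tool_pos: [0.4398, -0.254, 0.0614]
tcp_rot: [-1.517, -1.514, -0.977]
wrist_force: [-0.1, 0.2, -1.2]
width: 0.756
grip_force: 44.7
```

Emit:
{"api": "move_arm", "payload": {"series": [5,-0.2,0,0.1,0,0,0,5,0,0,0,0,0,0]}}

```text
time: 42.1
tool_pos: [0.4401, -0.2542, 0.06]
tcp_rot: [-1.516, -1.515, -0.978]
wrist_force: [0.1, 0.1, 2.2]
width: 0.755
grip_force: 44.6
```

Contact. Release and back off.

Emit:
{"api": "move_arm", "payload": {"series": [7.2,0,0,0,0,0,0,8.5,0,0,0,0,0,0,8.5,0,0,0,0,0,0,8.5,0,0,-2,0,0,0,8.5,0,0,-4,0,0,0]}}

```text
time: 42.72
tool_pos: [0.4396, -0.3087, 0.0845]
tcp_rot: [-1.515, -1.513, -0.976]
wrist_force: [1.3, -0.6, 0.2]
width: 0.998
grip_force: 0.0
```

Emit:
{"api": "move_arm", "payload": {"series": [8.5,0,0,-4,0,0,0,8.5,0,0,-4,0,0,0,8.5,2,0,-4,0,0,0,8.5,5,0,-3,0,0,0,8.5,5,0,-3,0,0,0]}}

```text
time: 43.35
tool_pos: [0.4394, -0.4245, 0.2697]
tcp_rot: [-1.518, -1.514, -0.977]
wrist_force: [-0.1, -1.2, -0.1]
width: 0.994
grip_force: 0.0
```

Emit:
{"api": "move_arm", "payload": {"series": [8.5,2,0,-5,0,0,0,8.5,2,0,-5,0,0,0,8.5,2,0,-5,0,0,0,8.5,0,0,0,0,0,0]}}

```text
time: 43.85
tool_pos: [0.4386, -0.538, 0.3883]
tcp_rot: [-1.523, -1.522, -0.976]
wrist_force: [-0.7, 0.3, -0.6]
width: 0.995
grip_force: 0.0
```

```bash
python3 - <<'E'
from kin import *
st()
t=read_camera("top");s=read_camera("side")
cv2.imwrite("pics/m6.png",np.hstack([cv2.resize(t[120:290,150:460,::-1],(480,263)),cv2.resize(s[110:350,180:380,::-1],(320,263))]) if 0 else np.vstack([cv2.resize(t[120:290,160:450,::-1],(580,340)),cv2.resize(s[130:320,170:400,::-1],(580,260),interpolation=cv2.INTER_AREA)]))
E
```

```text
t 43.85 p [ 0.4386 -0.538   0.3883] y [ 1.    -0.003  0.004] z [ 0.004  0.907 -0.421] q [-1.12  0.86  0.8   0.68  2.45 -0.81] w 0.995 g 0.0 F [-0.7  0.3 -0.6]
```

View pics/m6.png

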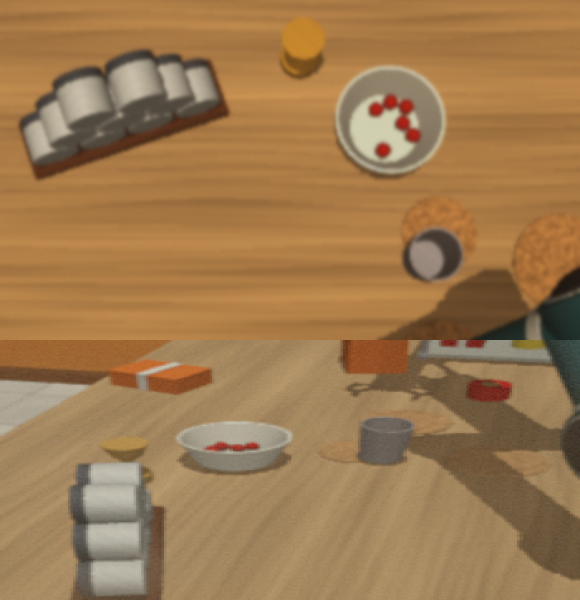

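The pyramid and all six sweets are fine, but the beaker now stands about 4 cm off: it was knocked aside, with its rim at about top pixel (376.5,247) and the coaster centre at (379.5,237). I'll measure it and pick it up again.

```bash
python3 - <<'E'
from kin import *
t=cv2.cvtColor(read_camera("top"),cv2.COLOR_RGB2BGR);s=cv2.cvtColor(read_camera("side"),cv2.COLOR_RGB2BGR)
for n,im,(a,b,c,d) in(("top",t,(228,265,355,400)),("side",s,(175,228,300,350))):
    g=cv2.cvtColor(im,cv2.COLOR_BGR2HSV).astype(int);m=np.zeros(g.shape[:2],bool);m[a:b,c:d]=1;m&=(g[...,1]<90)
    for k in blobs(m,30): print(n,cv2.boundingRect(k),cv2.contourArea(k),cv2.minEnclosingCircle(cv2.convexHull(k)))
b=onz("top",(376.5,247),.097);print("beaker top",b)
for x,y in((b[0],b[1]),(.4407,-.2619)): print("side proj rim/foot",proj("side",[(x,y,.099),(x,y,.0)]).round(1).tolist(),"top",proj("top",[(x,y,.099),(x,y,.009)]).round(1).tolist())
E
```

```text
top (362, 236, 28, 27) 526.5 ((375.77777099609375, 249.0), 13.81411361694336)
side (312, 186, 22, 35) 582.5 ((321.60809326171875, 202.6621551513672), 17.412342071533203)
beaker top [ 0.40375065 -0.2335162   0.097     ]
side proj rim/foot [[322.5, 190.6], [321.1, 216.7]] top [[376.7, 246.9], [370.2, 250.2]]
side proj rim/foot [[312.9, 185.3], [311.8, 211.0]] top [[387.1, 232.6], [380.1, 236.8]]
```

```bash
python3 - <<'E'
from kin import *
r=tool(90,-24.5)
for p in((.404,-.343,.115),(.404,-.225,.06)): print(*[x.round(2) for x in ik(np.array(p),r,read_state()["q"])])
a=plan([((.404,-.36,.25),r,8.5,.05)]);print();plan([((.404,-.343,.115),r,8.5,.045)],start=a)
E
```

```text
[-1.04  0.78  1.52  0.51  1.89 -1.16] 0.0
[-0.96  0.73  1.76  0.56  1.69 -1.21] 0.0
[8.5, -1, -0.7, 4.3, 0, 0, 0, 8.5, -1, -0.7, 4.25, 0, 0, 0, 8.5, -1, -0.7, 4.3, 0, 0, 0, 8.5, -1, -0.75, 4.25, 0, 0, 0, 8.5, -0.95, -0.7, 4.3, 0, 0, 0]

[8.5, -2.9, 0, 1.75, 0, 0, 0, 8.5, -2.9, 0, 1.8, 0, 0, 0, 8.5, -2.9, 0, 1.75, 0, 0, 0, 8.5, -2.9, 0, 1.8, 0, 0, 0]
```

Emit:
{"api": "move_arm", "payload": {"series": [8.5,-1,-0.7,4.3,0,0,0,8.5,-1,-0.7,4.25,0,0,0,8.5,-1,-0.7,4.3,0,0,0,8.5,-1,-0.75,4.25,0,0,0,8.5,-0.95,-0.7,4.3,0,0,0]}}

```text
time: 44.68
tool_pos: [0.4037, -0.3573, 0.2494]
tcp_rot: [-1.515, -1.513, -0.976]
wrist_force: [-0.3, -0.4, -0.4]
width: 0.995
grip_force: 0.0
```

Emit:
{"api": "move_arm", "payload": {"series": [8.5,-2.9,0,1.75,0,0,0,8.5,-2.9,0,1.8,0,0,0,8.5,-2.9,0,1.75,0,0,0,8.5,-2.9,0,1.8,0,0,0,8.5,0,0,0,0,0,0]}}

```text
time: 45.3
tool_pos: [0.403, -0.3402, 0.1135]
tcp_rot: [-1.512, -1.507, -0.976]
wrist_force: [-0.7, 0.2, 0.3]
width: 0.994
grip_force: 0.0
```

Emit:
{"api": "move_arm", "payload": {"series": [8.5,0,0,0,0,0,0,8.5,0,0,0,0,0,0]}}

```text
time: 45.55
tool_pos: [0.4049, -0.3443, 0.1176]
tcp_rot: [-1.518, -1.518, -0.977]
wrist_force: [-0.2, 0.1, 0.1]
width: 0.992
grip_force: 0.0
```

```bash
python3 - <<'E'
from kin import *
st()
plan([((.404,-.225,.06),tool(90,-24.5),8.5,.035)])
E
```

```text
t 45.55 p [ 0.4049 -0.3443  0.1176] y [ 1.    -0.001  0.001] z [ 0.001  0.91  -0.415] q [-1.05  0.73  1.56  0.5   1.9  -1.16] w 0.992 g 0.0 F [-0.2  0.1  0.1]
[8.5, -0.05, -0.05, 3.3, 0, 0, 0, 8.5, -0.1, 0, 3.3, 0, 0, 0, 8.5, -0.05, -0.05, 3.3, 0, 0, 0, 8.5, -0.1, 0, 3.35, 0, 0, 0]
```

Emit:
{"api": "move_arm", "payload": {"series": [8.5,-0.05,-0.05,3.3,0,0,0,8.5,-0.1,0,3.3,0,0,0,8.5,-0.05,-0.05,3.3,0,0,0,8.5,-0.1,0,3.2,0,0,0,8.5,0,0,0,0,0,0]}}

```text
time: 46.18
tool_pos: [0.4031, -0.2239, 0.0596]
tcp_rot: [-1.515, -1.514, -0.976]
wrist_force: [0.1, -0.4, 0.8]
width: 0.991
grip_force: 0.0
```

Emit:
{"api": "move_arm", "payload": {"series": [5,0,0,0,0,0,0,5,0,0,0,0,0,0,5,0,0,0,0,0,0,5,0,0,0,0,0,0,5,0,0,0,0,0,0]}}

```text
time: 46.8
tool_pos: [0.4045, -0.2269, 0.0604]
tcp_rot: [-1.518, -1.516, -0.979]
wrist_force: [0.3, -4.4, 5.4]
width: 0.757
grip_force: 43.6
```

Emit:
{"api": "move_arm", "payload": {"series": [5,2,0,-0.9,0,0,0,5,2,0,-0.9,0,0,0,5,0,0,0,0,0,0]}}

```text
time: 47.18
tool_pos: [0.4044, -0.2266, 0.105]
tcp_rot: [-1.519, -1.52, -0.977]
wrist_force: [0.7, -0.4, -1.7]
width: 0.758
grip_force: 44.0
```

```bash
python3 - <<'E'
from kin import *
st();r=tool(90,-24.5)
a=plan([((.4407,-.254,.10),r,5,.035),((.4407,-.254,.070),r,5,.035)])
E
```

```text
t 47.17 p [ 0.4044 -0.2266  0.105 ] y [ 1.    -0.001  0.002] z [ 0.002  0.909 -0.417] q [-0.96  0.61  1.8   0.56  1.76 -1.17] w 0.758 g 44.0 F [ 0.7 -0.4 -1.7]
[5, -0.8, 1.8, -1.15, 0, 0, 0, 5, -0.8, 1.85, -1.15, 0, 0, 0, 5, -2.75, 0, 1.25, 0, 0, 0]
```

Emit:
{"api": "move_arm", "payload": {"series": [5,-0.8,1.8,-1.15,0,0,0,5,-0.8,1.85,-1.15,0,0,0,5,-2.75,0,1.25,0,0,0,5,0,0,0,0,0,0,5,0,0,0,0,0,0]}}

```text
time: 47.8
tool_pos: [0.4398, -0.2527, 0.0681]
tcp_rot: [-1.516, -1.514, -0.977]
wrist_force: [-0.5, 0.3, -1.2]
width: 0.759
grip_force: 44.1
```

```bash
python3 - <<'E'
from kin import *
st();plan([((.4407,-.254,.061),tool(90,-24.5),5,.035)])
E
```

```text
t 47.8 p [ 0.4398 -0.2527  0.0681] y [ 1.    -0.001 -0.001] z [ 0.001  0.911 -0.412] q [-0.94  0.73  1.69  0.58  1.75 -1.16] w 0.759 g 44.1 F [-0.5  0.3 -1.2]
[5, -0.7, 0.1, 0.2, 0, 0, 0]
```

Emit:
{"api": "move_arm", "payload": {"series": [5,-0.4,0.1,0.1,0,0,0,5,-0.3,0,0.1,0,0,0,5,0,0,0,0,0,0]}}

```text
time: 48.18
tool_pos: [0.4413, -0.2544, 0.0612]
tcp_rot: [-1.517, -1.515, -0.978]
wrist_force: [0.6, -0.3, 0.6]
width: 0.76
grip_force: 44.2
```

Emit:
{"api": "move_arm", "payload": {"series": [5,-0.2,0,0.1,0,0,0,5,0,0,0,0,0,0]}}

```text
time: 48.42
tool_pos: [0.4413, -0.2545, 0.061]
tcp_rot: [-1.514, -1.514, -0.98]
wrist_force: [1.1, -2.7, 9.7]
width: 0.756
grip_force: 43.8
```

Emit:
{"api": "move_arm", "payload": {"series": [7.2,0,0,0,0,0,0,8.5,0,0,0,0,0,0,8.5,0,0,0,0,0,0,8.5,0,0,-2,0,0,0,8.5,0,0,-4,0,0,0]}}

```text
time: 49.05
tool_pos: [0.4406, -0.3086, 0.0832]
tcp_rot: [-1.515, -1.513, -0.976]
wrist_force: [0.6, 0.1, 0.8]
width: 0.996
grip_force: 0.0
```

Emit:
{"api": "move_arm", "payload": {"series": [8.5,0,0,-4,0,0,0,8.5,0,0,-4,0,0,0,8.5,2,0,-4,0,0,0,8.5,5,0,-3,0,0,0,8.5,5,0,-3,0,0,0]}}

```text
time: 49.68
tool_pos: [0.4404, -0.4244, 0.2684]
tcp_rot: [-1.518, -1.514, -0.977]
wrist_force: [0.1, 0.3, -0.7]
width: 0.995
grip_force: 0.0
```

Emit:
{"api": "move_arm", "payload": {"series": [8.5,2,0,-5,0,0,0,8.5,2,0,-5,0,0,0,8.5,2,0,-5,0,0,0,8.5,0,0,0,0,0,0,8.5,0,0,0,0,0,0]}}

```text
time: 50.3
tool_pos: [0.4405, -0.5352, 0.3828]
tcp_rot: [-1.518, -1.514, -0.977]
wrist_force: [-0.6, -0.2, -1.7]
width: 0.995
grip_force: 0.0
```

```bash
python3 - <<'E'
from kin import *
st()
t=read_camera("top");s=read_camera("side")
for n,im,(a,b,c,d) in(("top",t,(215,265,355,405)),("side",s,(170,228,295,350))):
    g=cv2.cvtColor(im,cv2.COLOR_RGB2HSV).astype(int);m=np.zeros(g.shape[:2],bool);m[a:b,c:d]=1;m&=(g[...,1]<90)
    for k in blobs(m,30): print(n,cv2.boundingRect(k),cv2.minEnclosingCircle(cv2.convexHull(k)))
cv2.imwrite("pics/m7.png",np.vstack([cv2.resize(t[120:290,160:450,::-1],(580,340)),cv2.resize(s[130:320,170:400,::-1],(315,260))[:, :].copy() if 0 else cv2.copyMakeBorder(cv2.resize(s[130:320,170:400,::-1],(315,260)),0,0,0,265,cv2.BORDER_CONSTANT)]))
E
```

```text
t 50.3 p [ 0.4405 -0.5352  0.3828] y [ 1.    -0.002 -0.001] z [ 0.001  0.91  -0.414] q [-1.12  0.86  0.81  0.68  2.45 -0.82] w 0.995 g 0.0 F [-0.6 -0.2 -1.7]
top (373, 220, 29, 26) ((386.4522399902344, 233.17108154296875), 14.708949089050293)
side (302, 180, 21, 34) ((311.5, 196.65625), 16.952035903930664)
```

View pics/m7.png

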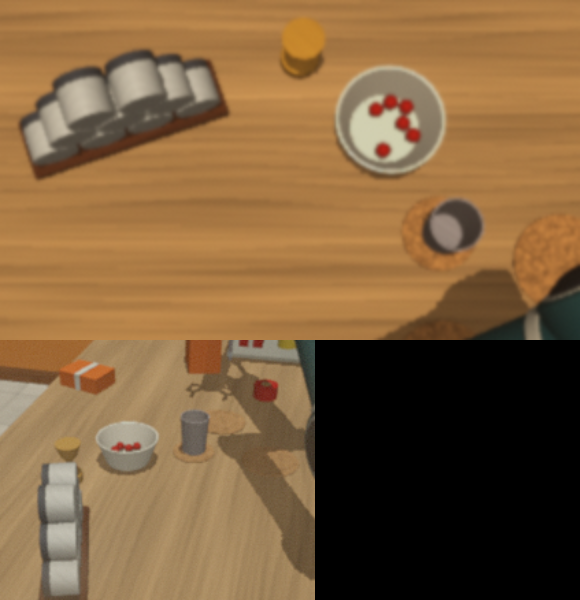

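The beaker is centred on the coaster: its rim is at (387,232.5) against a predicted (387,232.6). The sweets and pyramid are in place.

```bash
python3 -c "
from workcell import *
print(finish_job())"
```

```text
the job is handed in; nothing more can be done
None
```

The job is handed in, with no verdict shown: in the last pictures all six sweets are in the bowl, the empty beaker is upright and centred on the 104 mm coaster, and all five loose tins are in the pyramid (the beaker was knocked aside once and put back).

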